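Fetch the sample carrier out of the deep well with the picker

TASK

Take the long-reach picker from its stand, hook the steel sample carrier by its wire bail at the bottom of the deep well and draw it up out of the well with the picker. Set the carrier down gently, upright and flat on the floor of the white tray, unhook it, and hang the picker back in its stand. Touch the carrier only with the picker, never push or pull hard on the carrier or the well with it (by feel, always below 15 N), and leave the glassware and lids where they are.

Things in the scene. Friction and masses are not known exactly. Their poses are not given: they have to be found in the camera images.
- picker: Long-reach picker, loose, 0.14 kg, hanging upright in its stand. Origin: on the shaft's axis at the underside of its flange (60 mm along x, 46 along y, 5 thick); z up. On the flange a black grip block 24 x 24 mm, z 5 to 50 mm, to be gripped from above, best across x. Below, an 8 mm steel shaft down to a J-shaped blade; hook opens upward and points to +x.
- hook (a point): Underside of the picker's blade on the shaft's axis, 105 mm below the picker's origin, axes as the picker. Blade 18 mm wide along y: back plate x -4 to 4 mm, 20 high; flat toe 5 mm thick out to x = 14 mm; rounded lip x 11 to 14 mm rising 3 mm above the toe (top at 8 mm). Pocket for the 5 mm bar: x 4 to 11 mm.
- carrier: Sample carrier: closed steel box 56 mm along x, 36 along y, 28 high, 0.11 to 0.23 kg. Origin: centre of underside. In the well its x is along the well's, turned up to 2 degrees. Pads grip its sides: the first 35 mm of lifting takes some 2 to 9 N. A wire bail is clamped across the lid, anywhere within 8 mm of mid-length (not measured; see point lid); hung off-centre it tips up to 15 degrees.
- lid (a point): Centre of the carrier's lid, 28 mm above its underside, axes as the carrier. Bail: rigid 5 mm wire, bar along y with its underside 9.5 mm above the lid, on posts at y = -16 and 16 mm (27 mm free between); its x lies anywhere from -8 to 8 mm: feel for it. The blade's 8 mm high toe and lip pass under the bar only when running 0 to 1.5 mm above the lid.
- well: Deep well, fixed upright shaft, open at the top, rim at z = 130 mm; a clear wall at +x. Origin: centre of underside. Inside 70 mm along x, 44 along y; walls 6 mm. Its floor is set anywhere from z = 12 to 22 mm, on a stiff spring (15 N per mm), with 5 mm high end stops 1 mm off the carrier's ends. Spring pads on both long walls (x = 0, z 23 to 37 mm) stand in to y = 18 mm, 15 when empty.
- tray: White open tray, fixed, 92 mm along x by 64 mm along y outside, 22 mm high; walls 4 mm; inside 84 x 56 mm. Its floor is a grey cushioned liner, top at z = 8 mm, that gives 1 mm per 4 N. Origin: centre of the underside. The carrier fits with its long side along the tray's x, either way round.
- stand: White picker stand, fixed, base plate 110 x 90 mm. Origin: centre of underside. Its top plate (90 mm along x, 80 along y, top at z = 120 mm) has a centred opening 40 mm along x by 28 along y through which the picker's shaft and blade hang; the flange rests on the plate: picker's origin at z = 120 mm over the centre, x along the stand's x, either way round.
- jar: Bystander: glass jar with a brass lid, 68 mm across, 95 mm high. Origin at the centre of its underside.
- lids: Bystander: stack of brass jar lids, 72 mm across, 36 mm high. Origin at the centre of its underside.
- beaker: Bystander: empty glass beaker, 70 mm across, 85 mm high. Origin at the centre of its underside.
Mind the look-alikes: they are no part of the job. Leave any green look-alike of the tray alone. Of the things that look like the carrier, the larger one is meant.

How it is judged:
By the outcome, as a careful person would: the job done as asked, in the order asked, and still so for the second after the job is handed in, with the robot touching nothing.
It also fails if it takes over 72 s, if anything falls off the work surface, if the arm or the gripper's body presses on something with over 40 N, if the wrist force passes 120 N, or if a joint passes its speed limit or range.

ROBOT

A 6-joint arm with a two-finger parallel gripper is mounted at the origin on the work surface. World frame = base frame: x ahead of the robot, y to its left, z up, the work surface at z = 0. Lengths are in m, angles in rad, forces in N, time in s.
With the tool pointing down it reaches from about 0.35 to 0.95 m from the base axis. Payload 17.4 kg.
Tool frame: the origin (TCP) lies midway between the tips of the shut fingers; the grasp point (between the pads) lies 19 mm behind it; z points along the fingers, y is the direction in which the jaws open and shut (so a half turn about z gives the same grasp; the last joint's range is limited). The gripper opens to 93 mm and grips with 3 to 60 N. Pads are 15 mm wide; open, the fingers measure 128 mm over their backs; the gripper's body (75 mm by 188 mm) begins 65 mm behind the grasp point.
Start: joints at [-1.35, 0.116, 1.442, -0, 1.584, -0.038], TCP at [0.173, -0.653, 0.219] pointing down, gripper open.
Joint ranges: [-2.83, 2.83], [-0.83, 2.19], [0.07, 2.5], [-1.14, 4.28], [0.01, 3], [-2.97, 2.97]. Speed limits (rad/s): [1.89, 1.89, 2.22, 3.14, 3.14, 3.14].

INTERFACE

Orientations are given as a unit quaternion [x, y, z, w].
In Python, from station import telemetry, vision, workorder gives the robot as it stands. The module is installed in compiled form; this text tells all that it offers.
- The arm moves only by the tool step_arm, never from a script. Its argument "moves" is a list of rows, each an object with "jaw": the opening, from 0 (shut) to 1 (fully open); "translation": the shift along the tool's x, y, z in m, a list of three; "twist": the turn, a rotation vector about the tool's x, y, z in rad, a list of three. A call has 1 to 12 rows; each row is the pose to reach, as a shift and turn from the pose commanded when the call began, along the tool's axes at that moment; what a row does not reach only later rows make up. A row lasts 1/10 s, in which the tool goes at most 50 mm and 8.59 degrees, less where a joint would pass 70% of its speed; a pose out of reach is approached as far as the arm can. A call with a gripper value outside its range is refused whole. The fingers move at their own pace and stop on an object; "force" is the grip in N (left out, the last holds). Time passes only in rows, so rows that repeat a pose let the fingers close. It gives the time, the measured TCP pose, the force and the opening at its end, in the units of the state.
- telemetry.get_state(): the state, without advancing time (a new reading comes with each control period).
- vision.capture(name): name is "scene" or "top"; returns the picture (400x640x3 uint8, red, green, blue); there is no depth.
- vision.camera_info(name): a dict with "fx", "fy", "cx", "cy" (pixels), "world_from_camera" (4x4, takes a point from camera to world coordinates). Camera axes: x right, y up, looking along -z (the intrinsics and any distortion apply to the point x, -y, -z); pixel columns grow to the right and rows downward; lengths in m; the calibration is good to about 2 mm. A picture is of the moment at which its call begins. camera_info takes no time and is no camera call.
- workorder.hand_in(): hands the job in, once; it reports no verdict.
The state is a dict: "time_s": time; "qpos": joint angles; "joint_velocities": joint speeds; "effort": joint torques, N m; "position": TCP position; "tool_rot": TCP orientation; "ft_force": force on the tool from outside, world axes, zero at the start; "ft_torque": the same for the moment, N m; "gripper_width": finger opening in m.
Only numpy, scipy, OpenCV 4.12 (cv2) and the standard library are available. Lean on these libraries where they do the work, as an engineer would, in place of code of your own. Each camera call takes 0.05 s, during which the arm holds its last target. There are 200 camera calls.

## Working session

There is one attempt and no reset: what is moved stays moved. The work goes in short steps, Python scripts to look and compute and a tool call to move; the robot and the scene stay as the last step left them, time stands still between calls to the robot, and variables do not carry over. Pictures are saved under pics/ and viewed, about 8 in all and at most 12, crops included, and the job is handed in when it is done.

Besides the shell and the picture viewer there is one more tool, called after "Request:" as name(argument=value, ...), one argument or row to a line, values as JSON. step_arm: Moves the arm, as the interface text tells. Its arguments: {"type":"object","properties":{"moves":{"type":"array","items":{"type":"object","properties":{"jaw":{"type":"number"},"translation":{"type":"array","items":{"type":"number"}},"twist":{"type":"array","items":{"type":"number"}}}}},"force":{"type":"number"}},"required":["moves"]}

```bash
mkdir -p pics
python3 - <<'E'
from station import telemetry, vision
import cv2, numpy as np
s=telemetry.get_state()
for k,v in s.items(): print(k,np.round(v,4))
for n in("scene","top"):
    im=vision.capture(n); cv2.imwrite(f"pics/{n}0.png",im[:,:,::-1])
    i=vision.camera_info(n); print(n,{k:np.round(v,4).tolist() for k,v in i.items()})
E
```

```text
time_s 0.0
qpos [-1.3498  0.1165  1.4423  0.      1.584  -0.0378]
joint_velocities [ 0.0004 -0.0002  0.0003  0.0007  0.001   0.0006]
effort [ 1.60000e-03 -7.21264e+01 -6.22610e+01  7.80000e-02  2.39000e-02
 -1.00000e-04]
position [ 0.1727 -0.6523  0.2179]
tool_rot [ 9.916e-01  1.291e-01 -1.000e-04 -6.000e-04]
ft_force [ 0.1038  0.3784 -0.2935]
ft_torque [0.0257 0.0254 0.0593]
gripper_width 0.0929
scene {'fx': 464.3281, 'fy': 464.3281, 'cx': 321.9495, 'cy': 195.0224, 'world_from_camera': [[0.4613, -0.5133, 0.7237, 1.2897], [0.8872, 0.2591, -0.3817, -0.4377], [0.0084, 0.8182, 0.5749, 0.6863], [0.0, 0.0, 0.0, 1.0]]}
top {'fx': 443.8431, 'fy': 443.8431, 'cx': 321.7074, 'cy': 196.8078, 'world_from_camera': [[0.0643, 0.9774, -0.2014, 0.3508], [-0.9979, 0.0624, -0.0157, -0.0463], [-0.0028, 0.202, 0.9794, 0.9999], [0.0, 0.0, 0.0, 1.0]]}
```

View pics/scene0.png

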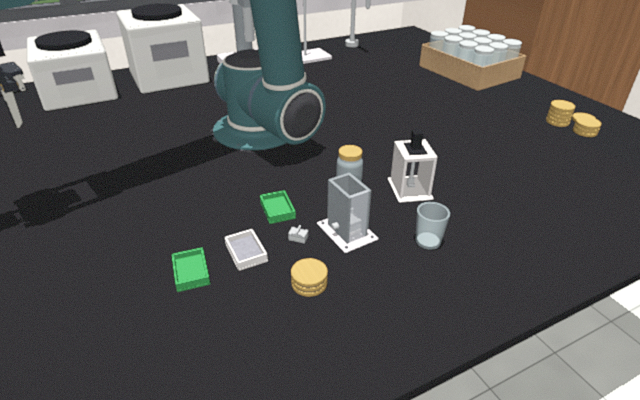

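View pics/top0.png

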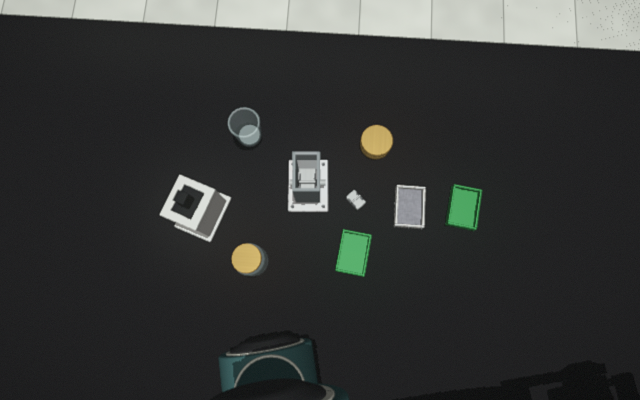

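The top view shows the stand with the picker at (190,202) and the well at (307,180), with the carrier inside it. The small look-alike is loose at (356,200). The white tray is at (410,206), with green look-alikes at (465,207) and (354,253). The jar is at (248,259), the lids at (376,140) and the beaker at (245,128). I choose the object in the well as the carrier because it is larger, and the white tray.

```bash
cat > h.py <<'E'
import numpy as np, cv2
from station import telemetry, vision
def ray(n,uv):
    i=vision.camera_info(n); T=np.array(i["world_from_camera"])
    u,v=np.asarray(uv,float).T
    d=np.stack([(u-i["cx"])/i["fx"],-(v-i["cy"])/i["fy"],-np.ones_like(u)],-1)
    return T[:3,3],d@T[:3,:3].T
def onz(n,uv,z):
    o,d=ray(n,np.atleast_2d(uv)); return o+d*((z-o[2])/d[:,2])[:,None]
def proj(n,P):
    i=vision.camera_info(n); T=np.array(i["world_from_camera"])
    p=(np.atleast_2d(P)-T[:3,3])@T[:3,:3]
    return np.stack([i["cx"]+i["fx"]*p[:,0]/-p[:,2], i["cy"]-i["fy"]*p[:,1]/-p[:,2]],-1)
def st():
    s=telemetry.get_state(); return s
E
python3 - <<'E'
import cv2,numpy as np
from h import *
t=cv2.imread("pics/top0.png"); s=cv2.imread("pics/scene0.png")
f=lambda a,k:cv2.resize(a,None,fx=k,fy=k,interpolation=cv2.INTER_CUBIC)
a=f(t[165:250,150:240],4); b=f(t[140:225,280:370],4)  # 360x340 each
c=f(s[120:260,310:470],2.25) # 360x315
d=f(t[175:240,385:435],4) #200x260
W=np.zeros((600,800,3),np.uint8)
W[:340,:360]=a; W[:340,365:725]=b
c=f(s[125:253,315:450],2); W[342:598,:270]=c; W[342:342+256,280:480]=d[:256]
g=f(s[205:275,220:312],3); W[342:342+210,490:490+276]=g
cv2.imwrite("pics/crop1.png",W)
hsv=cv2.cvtColor(t,cv2.COLOR_BGR2HSV)
m=((hsv[...,2]>90)&(hsv[...,1]<60)).astype(np.uint8); m[:60]=0; m[300:]=0
cs,_=cv2.findContours(m,cv2.RETR_EXTERNAL,cv2.CHAIN_APPROX_NONE)
for q in cs:
    if cv2.contourArea(q)>60: print(cv2.contourArea(q),np.round(cv2.minAreaRect(q)[0],1),np.round(cv2.minAreaRect(q)[1:][0],1),cv2.minAreaRect(q)[2],cv2.approxPolyDP(q,3,True)[:,0].tolist())
E
```

```text
184.5 [355.5 199. ] [17.7 12. ] 45.0 [[353, 190], [346, 197], [357, 209], [365, 201]]
1197.5 [409.7 206.2] [30.3 42.5] 2.602562189102173 [[397, 185], [394, 225], [423, 227], [425, 187]]
2760.0 [194.2 207.6] [58.3 51.6] 25.201122283935547 [[179, 174], [159, 214], [174, 221], [175, 227], [210, 241], [230, 197]]
2235.5 [308. 181.] [40. 60.] 0.0 [[293, 151], [288, 163], [288, 210], [327, 211], [327, 160], [321, 160], [318, 151]]
887.0 [243.5 125.5] [37. 31.] 90.0 [[241, 107], [230, 114], [228, 127], [242, 142], [251, 144], [259, 137], [259, 118], [253, 110]]
```

View pics/crop1.png

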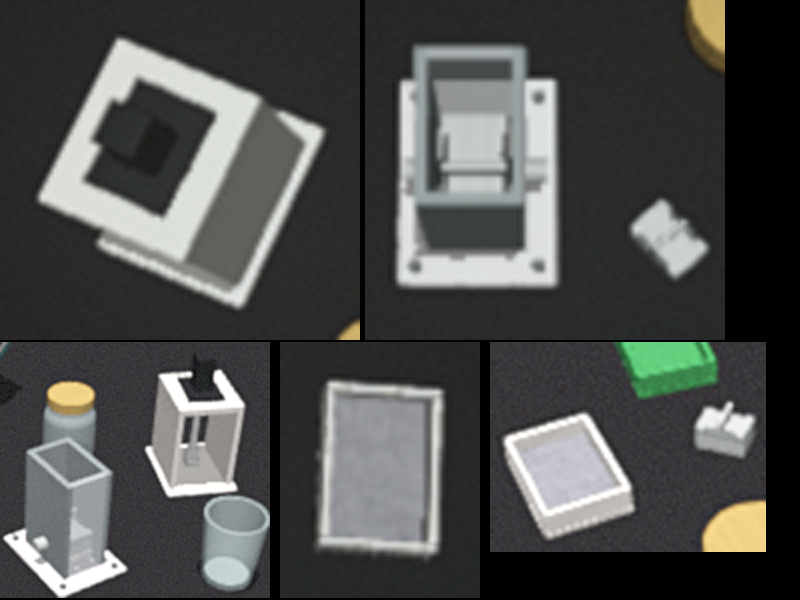

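The crop shows the stand top with the flange's long side running down and to the left, and the block on it. The well holds a large carrier, and its bail bar shows at about (307.5,182). The small look-alike lies outside, and the tray is empty.

Run:
```python
from h import *
A=lambda X:np.array([[150+x/4,165+y/4] for x,y in X])
B=lambda X:np.array([[280+(x-365)/4,140+y/4] for x,y in X])
D=lambda X:np.array([[385+(x-280)/4,175+(y-342)/4] for x,y in X])
def quad(name,uv,z):
    P=onz("top",uv,z); c=P.mean(0); e=[P[(i+1)%4]-P[i] for i in range(4)]
    print(name,"c",np.round(c[:2]*1e3,1),"len",[round(np.linalg.norm(q)*1e3,1) for q in e],"ang",[round(np.degrees(np.arctan2(q[1],q[0]))%90,1) for q in e]); return c
quad("standtop",A([(118,38),(262,97),(185,262),(38,200)]),.12)
quad("flange",A([(135,78),(215,113),(165,217),(83,180)]),.125)
quad("wellrim",B([(412,45),(526,45),(526,206),(412,206)]),.13)
quad("wellbase",B([(399,79),(557,79),(557,287),(399,287)]),.003)
quad("trayrim",D([(327,382),(442,389),(438,553),(318,547)]),.022)
# automated: top white mask for tray & stand top, bright
t=cv2.imread("pics/top0.png"); big=cv2.resize(t,None,fx=4,fy=4,interpolation=cv2.INTER_CUBIC); g=cv2.cvtColor(big,6)
for nm,(x0,y0,x1,y1),th,z in [("stand",(155,168,235,245),195,.12),("tray",(385,175,435,240),100,.022)]:
    m=np.zeros_like(g); m[y0*4:y1*4,x0*4:x1*4]=(g[y0*4:y1*4,x0*4:x1*4]>th)
    m=cv2.morphologyEx(m,cv2.MORPH_OPEN,np.ones((15,15))) if nm=="stand" else m
    q=max(cv2.findContours(m,0,1)[0],key=cv2.contourArea)
    b=cv2.boxPoints(cv2.minAreaRect(q)); quad("auto "+nm,(b+.5)/4-.5,z)
s=cv2.imread("pics/scene0.png"); f=lambda a,k:cv2.resize(a,None,fx=k,fy=k,interpolation=cv2.INTER_CUBIC)
W=np.zeros((600,800,3),np.uint8)
W[:,:390]=f(s[125:205,385:437],7.5); W[:,400:]=f(s[170:250,325:378],7.5)[:,:400]
cv2.imwrite("pics/crop2.png",W)
```

```text
standtop c [503.7 237.3] len [np.float64(81.4), np.float64(91.0), np.float64(81.9), np.float64(90.9)] ang [np.float64(71.3), np.float64(71.5), np.float64(71.2), np.float64(71.2)]
flange c [503.6 236.5] len [np.float64(45.3), np.float64(57.4), np.float64(46.2), np.float64(57.1)] ang [np.float64(70.1), np.float64(71.1), np.float64(69.7), np.float64(70.2)]
wellrim c [580.6   2.8] len [np.float64(58.3), np.float64(84.2), np.float64(57.2), np.float64(84.3)] ang [np.float64(3.6), np.float64(3.7), np.float64(3.7), np.float64(4.5)]
wellbase c [580.6   2.4] len [np.float64(92.2), np.float64(123.0), np.float64(90.0), np.float64(123.1)] ang [np.float64(3.6), np.float64(3.5), np.float64(3.7), np.float64(4.6)]
trayrim c [ 543.1 -230. ] len [np.float64(64.9), np.float64(93.4), np.float64(66.4), np.float64(94.3)] ang [np.float64(0.1), np.float64(89.6), np.float64(0.8), np.float64(88.7)]
auto stand c [505.  239.2] len [np.float64(92.1), np.float64(81.3), np.float64(91.3), np.float64(79.8)] ang [np.float64(72.4), np.float64(68.5), np.float64(71.4), np.float64(69.0)]
auto tray c [ 544.1 -229.2] len [np.float64(97.4), np.float64(68.8), np.float64(97.4), np.float64(67.5)] ang [np.float64(89.1), np.float64(0.8), np.float64(88.3), np.float64(0.9)]Traceback (most recent call last):
  File "<stdin>", line 22, in <module>
ValueError: could not broadcast input array from shape (600,398,3) into shape (600,400,3)
```

Run:
```python
from h import *
s=cv2.imread("pics/scene0.png"); f=lambda a,k:cv2.resize(a,None,fx=k,fy=k,interpolation=cv2.INTER_CUBIC)
W=np.zeros((600,800,3),np.uint8)
W[:,:390]=f(s[125:205,385:437],7.5); W[:,400:798]=f(s[170:250,325:378],7.5)[:,:398]
def box(c,a,L,w,z):
    a=np.radians(a); X=np.array([np.cos(a),np.sin(a)]);Y=np.array([-X[1],X[0]])
    return np.array([[*(np.array(c)+i*L/2*X+j*w/2*Y),z] for i,j in((-1,-1),(1,-1),(1,1),(-1,1))])
def dot(p,col):
    for u,v in p:
        if 385<=u<437 and 125<=v<205: cv2.circle(W,(int((u-385+.5)*7.5),int((v-125+.5)*7.5)),3,col,-1)
        elif 325<=u<378 and 170<=v<250: cv2.circle(W,(int(400+(u-325+.5)*7.5),int((v-170+.5)*7.5)),3,col,-1)
S=(.5047,.2382); 
dot(proj("scene",box(S,-19,.09,.08,.12)),(0,0,255)); dot(proj("scene",box(S,-19,.11,.09,.0)),(0,0,255))
X=np.array([np.cos(np.radians(-19)),np.sin(np.radians(-19)),0]); o=np.array([*S,.12])
dot(proj("scene",[o+X*.014-[0,0,.097]]),(0,255,0)); dot(proj("scene",[o-X*.014-[0,0,.097]]),(255,0,0))
dot(proj("scene",box((.5813,.0036),3.6,.082,.056,.13)),(0,0,255))
dot(proj("scene",box((.5813,.0036),3.6,.082,.056,.0)),(0,255,255))
cv2.imwrite("pics/crop2.png",W)
# joint/tool yaw now
from scipy.spatial.transform import Rotation as R
print(R.from_quat(telemetry.get_state()["tool_rot"]).as_matrix().round(3))
```

```text
[[ 0.967  0.256 -0.   ]
 [ 0.256 -0.967  0.001]
 [ 0.    -0.001 -1.   ]]
```

View pics/crop2.png

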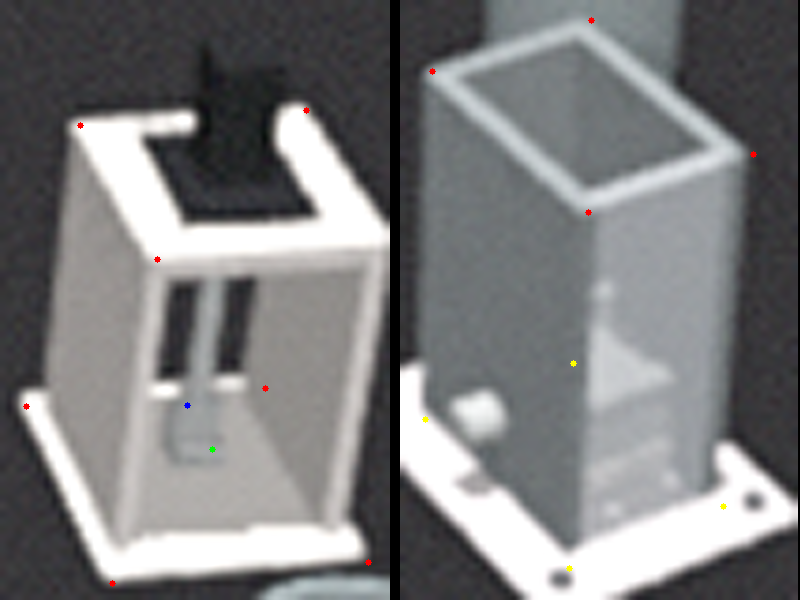

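The projected corners land within about 1 px in the scene view, which confirms the stand and well poses and shows the clear wall at world +x. The blade is at crop x 168–225, with its bottom at y of about 462. The next script checks which way the hook points.

Run:
```python
from h import *
from scipy.spatial.transform import Rotation as R
S=np.array([.5047,.2382,.12])
for a in(-19,161):
    M=R.from_euler('z',a,degrees=True).as_matrix()
    for nm,p in {"toe bottom front L/R":[(.014,-.009,-.105),(.014,.009,-.105)],"lip top":[(.014,-.009,-.097),(.014,.009,-.097)],"back bottom at -4":[(-.004,-.009,-.105),(-.004,.009,-.105)],"back top":[(-.004,-.009,-.085),(.004,.009,-.085)]}.items():
        q=proj("scene",S+np.array(p)@M.T); print(a,nm,((q-[385,125]+.5)*7.5).round(0).tolist())
s=cv2.imread("pics/scene0.png",0)
print(s[172:190,405:418])
for y in (.0,): pass
# bail bar in top view: rows of columns 303-312
t=cv2.imread("pics/top0.png",0); print(t[165:194,300:314].astype(int))
a=np.radians(3.6)
W=np.array([.5813,.0036])
for v in (180,182,183):
  for z in(.05,.065):
    P=onz("top",[(307.5,v)],z)[0]; d=P[:2]-W; print(v,z,(np.array([d@[np.cos(a),np.sin(a)],d@[-np.sin(a),np.cos(a)]])*1e3).round(1))
```

```text
-19 toe bottom front L/R [[184.0, 471.0], [235.0, 467.0]]
-19 lip top [[187.0, 451.0], [238.0, 448.0]]
-19 back bottom at -4 [[169.0, 442.0], [219.0, 438.0]]
-19 back top [[175.0, 394.0], [233.0, 403.0]]
161 toe bottom front L/R [[210.0, 423.0], [160.0, 426.0]]
161 lip top [[213.0, 404.0], [163.0, 407.0]]
161 back bottom at -4 [[226.0, 451.0], [176.0, 455.0]]
161 back top [[233.0, 403.0], [175.0, 394.0]]
[[165  86  47  47  64 123 159 161 125  58  43  53  95]
 [166  86  52  46  63 123 160 165 128  53  42  41 104]
 [157  68  30  45  68 123 161 161 119  78  82  87 114]
 [163 105 103 106 117 143 158 163 161 193 210 206 181]
 [226 240 243 209 157 152 160 166 181 212 224 221 188]
 [234 250 249 213 154 147 161 150 152 167 175 177 160]
 [185 175 159 144 142 150 156 152 145 157 167 174 160]
 [176 165 139 140 154 157 163 156 156 164 173 174 167]
 [181 162 140 146 155 159 160 158 157 166 173 175 176]
 [176 156 138 149 158 161 158 159 158 168 173 176 174]
 [175 153 137 151 160 159 158 158 156 167 176 174 174]
 [176 151 132 147 153 156 153 155 148 152 173 173 174]
 [175 151 131 146 164 168 164 16
[... 1439 characters left out ...]
83 183 185 186 186 184 182 183 187 186]
 [125 194 204 203 201 201 202 203 203 202 200 201 205 204]
 [138 195 204 202 201 201 202 203 203 202 200 200 203 204]
 [148 189 197 196 195 195 196 196 196 196 192 194 197 196]
 [158 172 174 175 175 174 174 174 174 173 174 173 173 174]
 [161 162 162 163 163 163 163 164 163 162 161 161 161 163]
 [148 148 148 149 149 147 150 148 149 147 146 146 147 147]
 [102 101 102 104 103 102 102 103 102 102 103 102 102 102]
 [ 66  65  64  65  63  65  64  64  66  65  63  63  66  64]
 [ 62  64  62  61  61  61  62  62  62  61  62  61  63  62]]
180 0.05 [ 0.6 -1.1]
180 0.065 [-3.1 -1.6]
182 0.05 [-4.  -1.1]
182 0.065 [-7.6 -1.6]
183 0.05 [-6.2 -1.1]
183 0.065 [-9.8 -1.7]
```

Only the -19° hypothesis fits the bottom edge at row 187 with the bright toe edge at row 184. So the hook points at about -19° in the world frame, towards the scene camera.

```bash
cat > plan.py <<'E'
# plan.py x y z yaw(of tool y axis, deg) from cmd.json -> translation/twist in tool axes; "set" stores the new commanded pose
import sys,json,numpy as np
def rel(c,t):
    a=np.radians(c[3]+90); d=np.array(t[:3])-c[:3]
    X=np.array([np.cos(a),np.sin(a)]);Y=np.array([np.cos(a-np.pi/2),np.sin(a-np.pi/2)])
    return [round(float(d[:2]@X),4),round(float(d[:2]@Y),4),round(float(-d[2]),4)],[0,0,round(float(-np.radians(t[3]-c[3])),4)]
E
python3 - <<'E'
from plan import rel
c=[.173,-.653,.219,14.83-90]
# call 1
for t in([.5,-.25,.28,-47],[.5045,.238,.27,-19]): print(rel(c,t))
# from hover
print(rel([.5045,.238,.27,-19],[.5045,.238,.13,-19]))
E
```

```text
([0.4193, -0.3059, -0.061], [0, 0, -0.4917])
([0.5485, -0.7765, -0.051], [0, 0, -0.9804])
([0.0, 0.0, 0.14], [0, 0, -0.0])
```

Request:
step_arm(
  moves=[
    {"jaw":1,"translation":[0.4193,-0.3059,-0.061],"twist":[0,0,-0.49]},
    {"jaw":1,"translation":[0.4193,-0.3059,-0.061],"twist":[0,0,-0.49]},
    {"jaw":1,"translation":[0.4193,-0.3059,-0.061],"twist":[0,0,-0.49]},
    {"jaw":1,"translation":[0.4193,-0.3059,-0.061],"twist":[0,0,-0.49]},
    {"jaw":1,"translation":[0.4193,-0.3059,-0.061],"twist":[0,0,-0.49]},
    {"jaw":1,"translation":[0.4193,-0.3059,-0.061],"twist":[0,0,-0.49]},
    {"jaw":1,"translation":[0.4193,-0.3059,-0.061],"twist":[0,0,-0.49]},
    {"jaw":1,"translation":[0.4193,-0.3059,-0.061],"twist":[0,0,-0.49]},
    {"jaw":1,"translation":[0.4193,-0.3059,-0.061],"twist":[0,0,-0.49]},
    {"jaw":1,"translation":[0.4193,-0.3059,-0.061],"twist":[0,0,-0.49]},
    {"jaw":1,"translation":[0.4193,-0.3059,-0.061],"twist":[0,0,-0.49]},
    {"jaw":1,"translation":[0.4193,-0.3059,-0.061],"twist":[0,0,-0.49]},
  ],
)

```text
time_s: 1.3
position: [0.5013, -0.2472, 0.2797]
tool_rot: [0.93, 0.367, 0.0, -0.0]
ft_force: [0.7, -0.1, -1.0]
gripper_width: 0.0931
```

Request:
step_arm(
  moves=[
    {"jaw":1,"translation":[0.3355,-0.3544,0.01],"twist":[0,0,-0.4904]},
    {"jaw":1,"translation":[0.3355,-0.3544,0.01],"twist":[0,0,-0.4904]},
    {"jaw":1,"translation":[0.3355,-0.3544,0.01],"twist":[0,0,-0.4904]},
    {"jaw":1,"translation":[0.3355,-0.3544,0.01],"twist":[0,0,-0.4904]},
    {"jaw":1,"translation":[0.3355,-0.3544,0.01],"twist":[0,0,-0.4904]},
    {"jaw":1,"translation":[0.3355,-0.3544,0.01],"twist":[0,0,-0.4904]},
    {"jaw":1,"translation":[0.3355,-0.3544,0.01],"twist":[0,0,-0.4904]},
    {"jaw":1,"translation":[0.3355,-0.3544,0.01],"twist":[0,0,-0.4904]},
    {"jaw":1,"translation":[0.3355,-0.3544,0.01],"twist":[0,0,-0.4904]},
    {"jaw":1,"translation":[0.3355,-0.3544,0.01],"twist":[0,0,-0.4904]},
    {"jaw":1,"translation":[0.3355,-0.3544,0.01],"twist":[0,0,-0.4904]},
    {"jaw":1,"translation":[0.3355,-0.3544,0.01],"twist":[0,0,-0.4904]},
  ],
)

```text
time_s: 2.5
position: [0.5042, 0.2383, 0.2691]
tool_rot: [0.814, 0.581, -0.001, 0.0]
ft_force: [0.4, -0.3, 0.2]
gripper_width: 0.0929
```

Run:
```python
from h import *
from scipy.spatial.transform import Rotation as R
for k in range(3):
    s=telemetry.get_state(); print(s["time_s"],s["position"].__repr__(),np.round(s["ft_force"],2),R.from_quat(s["tool_rot"]).as_matrix()[:,1].round(4), np.round(s["qpos"],3))
im=vision.capture("top"); cv2.imwrite("pics/top1.png",im[:,:,::-1])
sc=vision.capture("scene"); cv2.imwrite("pics/s1.png",sc[:,:,::-1])
s=telemetry.get_state(); print(s["time_s"],s["position"])
```

```text
2.5 array([0.50423063, 0.23829798, 0.26907569]) [ 0.38 -0.3   0.19] [ 9.459e-01 -3.246e-01 -6.000e-04] [ 0.396 -0.148  1.622 -0.     1.669  0.726]
2.5 array([0.50423063, 0.23829798, 0.26907569]) [ 0.38 -0.3   0.19] [ 9.459e-01 -3.246e-01 -6.000e-04] [ 0.396 -0.148  1.622 -0.     1.669  0.726]
2.5 array([0.50423063, 0.23829798, 0.26907569]) [ 0.38 -0.3   0.19] [ 9.459e-01 -3.246e-01 -6.000e-04] [ 0.396 -0.148  1.622 -0.     1.669  0.726]
2.6 [0.5044907  0.23724251 0.26955063]
```

Request:
step_arm(
  force=35,
  moves=[
    {"jaw":1,"translation":[0,0,0.05],"twist":[0,0,0]},
    {"jaw":1,"translation":[0,0,0.09],"twist":[0,0,0]},
    {"jaw":1,"translation":[0,0,0.12],"twist":[0,0,0]},
    {"jaw":1,"translation":[0,0,0.14],"twist":[0,0,0]},
    {"jaw":1,"translation":[0,0,0.14],"twist":[0,0,0]},
    {"jaw":0.5,"translation":[0,0,0.14],"twist":[0,0,0]},
    {"jaw":0.36,"translation":[0,0,0.14],"twist":[0,0,0]},
    {"jaw":0.32,"translation":[0,0,0.14],"twist":[0,0,0]},
    {"jaw":0.3,"translation":[0,0,0.14],"twist":[0,0,0]},
    {"jaw":0.28,"translation":[0,0,0.14],"twist":[0,0,0]},
  ],
)

```text
time_s: 3.6
position: [0.5044, 0.2386, 0.1301]
tool_rot: [0.814, 0.581, 0.0, 0.0]
ft_force: [0.6, -0.4, -0.3]
gripper_width: 0.0575
```

Request:
step_arm(
  moves=[
    {"jaw":0.28,"translation":[0,0,0],"twist":[0,0,0]},
    {"jaw":0.28,"translation":[0,0,0],"twist":[0,0,0]},
    {"jaw":0.28,"translation":[0,0,0],"twist":[0,0,0]},
    {"jaw":0.28,"translation":[0,0,0],"twist":[0,0,0]},
    {"jaw":0.28,"translation":[0,0,0],"twist":[0,0,0]},
    {"jaw":0.28,"translation":[0,0,0],"twist":[0,0,0]},
  ],
)

```text
time_s: 4.2
position: [0.5043, 0.2385, 0.1296]
tool_rot: [0.814, 0.581, -0.0, -0.0]
ft_force: [0.0, 0.3, -0.1]
gripper_width: 0.0263
```

Run:
```python
from h import *
s=telemetry.get_state(); print(s["time_s"],s["gripper_width"],np.round(s["ft_force"],2))
t=vision.capture("top")[:,:,::-1]; sc=vision.capture("scene")[:,:,::-1]
W=np.zeros((520,800,3),np.uint8); f=lambda a,k:cv2.resize(a,None,fx=k,fy=k,interpolation=cv2.INTER_CUBIC)
W[:,:390]=f(sc[95:199,385:463],5); W[:400,400:800]=f(t[160:240,150:230],5)
cv2.imwrite("pics/grip1.png",W)
```

```text
4.2 0.026280950839012617 [ 0.02  0.31 -0.12]
```

View pics/grip1.png

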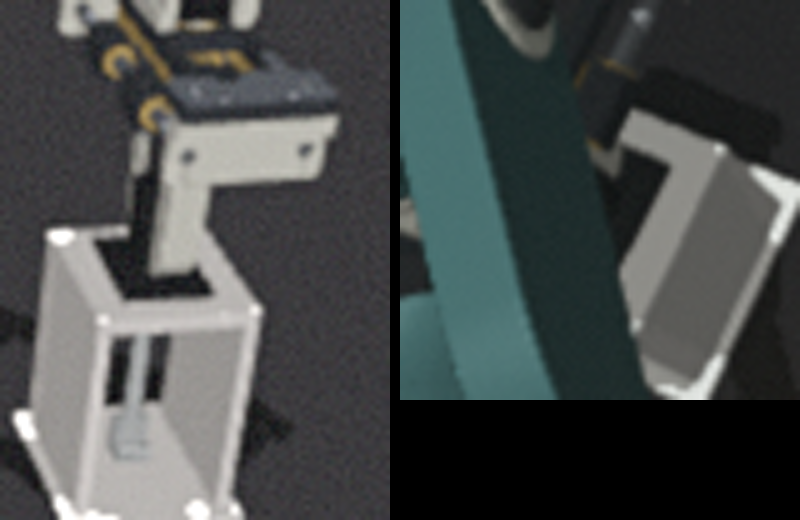

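The fingers straddle the black block and stay clear of the flange, so I close the jaws.

Request:
step_arm(
  force=35,
  moves=[
    {"jaw":0.22,"translation":[0,0,0],"twist":[0,0,0]},
    {"jaw":0.15,"translation":[0,0,0],"twist":[0,0,0]},
    {"jaw":0.15,"translation":[0,0,0],"twist":[0,0,0]},
    {"jaw":0.15,"translation":[0,0,0],"twist":[0,0,0]},
  ],
)

```text
time_s: 4.7
position: [0.5042, 0.2385, 0.1296]
tool_rot: [0.814, 0.581, -0.0, -0.0]
ft_force: [-0.2, 0.7, -0.2]
gripper_width: 0.0241
```

Run:
```python
from h import *
s=telemetry.get_state(); print(s["time_s"],s["gripper_width"],np.round(s["ft_force"],2),np.round(s["ft_torque"],3))
```

```text
4.7 0.024089110599600123 [-0.2   0.73 -0.19] [-0.004  0.04  -0.031]
```

Request:
step_arm(
  moves=[
    {"jaw":0.15,"translation":[0,0,-0.005],"twist":[0,0,0]},
    {"jaw":0.15,"translation":[0,0,-0.02],"twist":[0,0,0]},
    {"jaw":0.15,"translation":[0,0,-0.05],"twist":[0,0,0]},
    {"jaw":0.15,"translation":[0,0,-0.09],"twist":[0,0,0]},
    {"jaw":0.15,"translation":[0,0,-0.12],"twist":[0,0,0]},
    {"jaw":0.15,"translation":[0,0,-0.145],"twist":[0,0,0]},
    {"jaw":0.15,"translation":[0,0,-0.15],"twist":[0,0,0]},
    {"jaw":0.15,"translation":[0,0,-0.15],"twist":[0,0,0]},
    {"jaw":0.15,"translation":[0,0,-0.15],"twist":[0,0,0]},
  ],
)

```text
time_s: 5.6
position: [0.504, 0.2384, 0.2783]
tool_rot: [0.814, 0.581, -0.001, -0.0]
ft_force: [0.2, 0.3, -1.2]
gripper_width: 0.0239
```

Run:
```python
from h import *
s=telemetry.get_state(); print(s["time_s"],np.round(s["position"],4),s["gripper_width"],np.round(s["ft_force"],2),np.round(s["ft_torque"],3))
sc=vision.capture("scene")[:,:,::-1]
P=proj("scene",[(.5043,.2385,.165)])[0].round().astype(int); print(P)
f=lambda a,k:cv2.resize(a,None,fx=k,fy=k,interpolation=cv2.INTER_CUBIC)
x,y=P; W=f(sc[y-65:y+25,x-45:x+45],6)
cv2.imwrite("pics/lift1.png",W)
from plan import rel
a=np.radians(3.6); w=np.array([.5813,.0036]); t=w+(-.0225)*np.array([np.cos(a),np.sin(a)])
c=[.5045,.238,.28,-19]
print(t, rel(c,[*t,.28,3.6]), rel(c,[t[0],(t[1]+.238)/2,.29,-8]))
```

```text
5.6 [0.504  0.2384 0.2783] 0.023935391930261996 [ 0.24  0.29 -1.16] [-0.111 -0.073  0.012]
[418 132]
[0.5588444  0.00218721] ([-0.2053, 0.1282, -0.0], [0, 0, -0.3944]) ([-0.0938, 0.0898, -0.01], [0, 0, -0.192])
```

View pics/lift1.png

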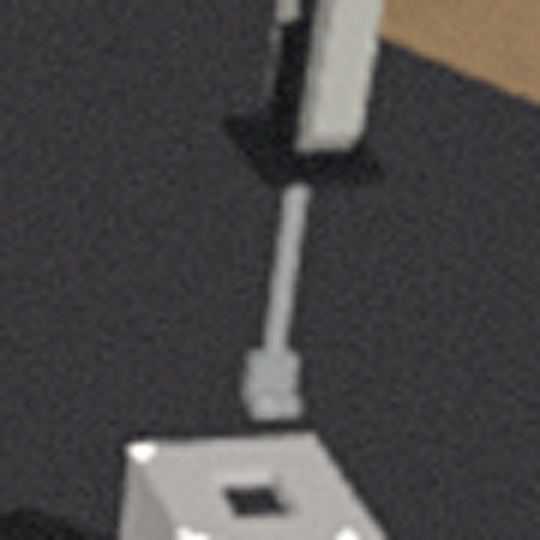

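The picker hangs straight with the hook toe facing the camera, which confirms its direction, and the hook sits where predicted. Next I move it over the well on the -x side of the bail.

Request:
step_arm(
  moves=[
    {"jaw":0.15,"translation":[-0.03,0.019,0],"twist":[0,0,-0.06]},
    {"jaw":0.15,"translation":[-0.07,0.043,0],"twist":[0,0,-0.14]},
    {"jaw":0.15,"translation":[-0.11,0.068,0],"twist":[0,0,-0.22]},
    {"jaw":0.15,"translation":[-0.15,0.093,0],"twist":[0,0,-0.29]},
    {"jaw":0.15,"translation":[-0.185,0.1155,0],"twist":[0,0,-0.36]},
    {"jaw":0.15,"translation":[-0.2053,0.1282,0],"twist":[0,0,-0.3944]},
    {"jaw":0.15,"translation":[-0.2053,0.1282,0],"twist":[0,0,-0.3944]},
    {"jaw":0.15,"translation":[-0.2053,0.1282,0],"twist":[0,0,-0.3944]},
    {"jaw":0.15,"translation":[-0.2053,0.1282,0],"twist":[0,0,-0.3944]},
  ],
)

```text
time_s: 6.55
position: [0.5584, 0.0033, 0.279]
tool_rot: [0.685, 0.729, -0.0, -0.0]
ft_force: [-0.6, -0.7, -2.0]
gripper_width: 0.024
```

Run:
```python
from h import *
s=telemetry.get_state(); print(s["time_s"],np.round(s["position"],4),np.round(s["ft_force"],2),np.round(s["ft_torque"],3))
sc=vision.capture("scene")[:,:,::-1]; t=vision.capture("top")[:,:,::-1]
a=np.radians(3.6); X=np.array([np.cos(a),np.sin(a),0]);Y=np.array([-X[1],X[0],0]);o=np.array([.55884,.00219,.165])
f=lambda A,k:cv2.resize(A,None,fx=k,fy=k,interpolation=cv2.INTER_CUBIC)
W=np.zeros((540,800,3),np.uint8)
W[:,:420]=f(sc[155:245,315:385],6)
for p in (o+X*.014+Y*.009,o+X*.014-Y*.009,o-X*.004-Y*.009):
    u,v=proj("scene",[p])[0]; cv2.circle(W,(int((u-315+.5)*6),int((v-155+.5)*6)),2,(0,0,255),-1)
W[:372,428:800]=f(t[140:202,276:338],6)
cv2.imwrite("pics/well1.png",W)
# lid height: top view +x edge row 168.3 at well x = 28 (carrier centred, +-1)
for lz in (.040,.043,.045,.047,.05):
    c=np.array([.5813,.0036,0])
    q=[c+X*x+Y*y+[0,0,lz] for x,y in((.028,.0),(.028,.018),(.028,-.018),(.028,0))]
    print(lz,proj("scene",q[:3]).round(1).tolist(),"top",proj("top",q[:1]).round(1).tolist())
```

```text
6.55 [0.5584 0.0033 0.279 ] [-0.58 -0.72 -1.96] [-0.044 -0.14   0.021]
0.04 [[355.1, 224.2], [361.7, 221.6], [348.4, 226.7]] top [[307.3, 169.2]]
0.043 [[355.2, 223.1], [361.8, 220.5], [348.4, 225.7]] top [[307.2, 168.8]]
0.045 [[355.2, 222.4], [361.9, 219.8], [348.5, 225.0]] top [[307.2, 168.6]]
0.047 [[355.3, 221.7], [361.9, 219.1], [348.5, 224.3]] top [[307.2, 168.3]]
0.05 [[355.3, 220.6], [362.0, 218.1], [348.6, 223.2]] top [[307.1, 168.0]]
```

View pics/well1.png

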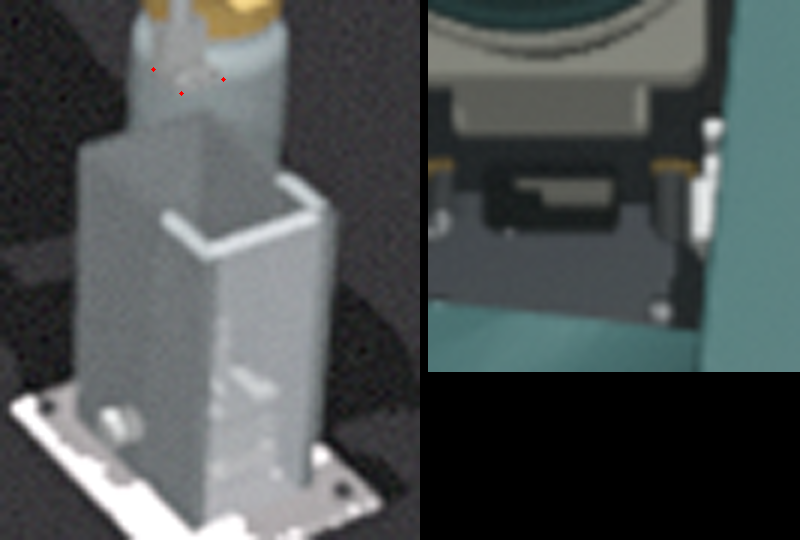

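The blade hangs over the -x end of the well opening, with clearance all round. From the first scene crop, the lid edge puts the lid at z of about 0.046. I move 2.5 mm further towards -x and descend in stages, reading the force as I go.

Request:
step_arm(
  moves=[
    {"jaw":0.15,"translation":[0,-0.0025,0],"twist":[0,0,0]},
    {"jaw":0.15,"translation":[0,-0.0025,0.02],"twist":[0,0,0]},
    {"jaw":0.15,"translation":[0,-0.0025,0.045],"twist":[0,0,0]},
    {"jaw":0.15,"translation":[0,-0.0025,0.07],"twist":[0,0,0]},
    {"jaw":0.15,"translation":[0,-0.0025,0.085],"twist":[0,0,0]},
    {"jaw":0.15,"translation":[0,-0.0025,0.09],"twist":[0,0,0]},
    {"jaw":0.15,"translation":[0,-0.0025,0.09],"twist":[0,0,0]},
    {"jaw":0.15,"translation":[0,-0.0025,0.09],"twist":[0,0,0]},
  ],
)

```text
time_s: 7.45
position: [0.5566, 0.0026, 0.1909]
tool_rot: [0.685, 0.729, 0.0, 0.001]
ft_force: [-0.2, -0.6, -1.8]
gripper_width: 0.024
```

Run:
```python
from h import *
s=telemetry.get_state(); print(s["time_s"],np.round(s["position"],4),np.round(s["ft_force"],2),np.round(s["ft_torque"],3))
```

```text
7.45 [0.5566 0.0026 0.1909] [-0.18 -0.64 -1.83] [-0.034 -0.029  0.022]
```

Request:
step_arm(
  moves=[
    {"jaw":0.15,"translation":[0,0,0.006],"twist":[0,0,0]},
    {"jaw":0.15,"translation":[0,0,0.012],"twist":[0,0,0]},
    {"jaw":0.15,"translation":[0,0,0.016],"twist":[0,0,0]},
    {"jaw":0.15,"translation":[0,0,0.017],"twist":[0,0,0]},
    {"jaw":0.15,"translation":[0,0,0.017],"twist":[0,0,0]},
  ],
)

```text
time_s: 7.95
position: [0.5561, 0.0024, 0.1725]
tool_rot: [0.685, 0.729, -0.0, -0.0]
ft_force: [-0.1, 0.2, -1.0]
gripper_width: 0.0237
```

Run:
```python
from h import *
s=telemetry.get_state(); print(s["time_s"],np.round(s["position"],4),np.round(s["ft_force"],2),np.round(s["ft_torque"],3))
```

```text
7.95 [0.5561 0.0024 0.1725] [-0.11  0.21 -1.03] [-0.041 -0.106  0.014]
```

Request:
step_arm(
  moves=[
    {"jaw":0.15,"translation":[0,0,0.003],"twist":[0,0,0]},
    {"jaw":0.15,"translation":[0,0,0.006],"twist":[0,0,0]},
    {"jaw":0.15,"translation":[0,0,0.0075],"twist":[0,0,0]},
    {"jaw":0.15,"translation":[0,0,0.0075],"twist":[0,0,0]},
    {"jaw":0.15,"translation":[0,0,0.0075],"twist":[0,0,0]},
  ],
)

```text
time_s: 8.45
position: [0.5562, 0.0025, 0.1652]
tool_rot: [0.685, 0.729, 0.0, -0.0]
ft_force: [0.1, -0.1, -1.3]
gripper_width: 0.0236
```

```bash
cat > r.py <<'E'
from h import *
s=telemetry.get_state(); print(s["time_s"],np.round(s["position"],4),np.round(s["ft_force"],2),np.round(s["ft_torque"],3),round(s["gripper_width"],4))
E
python3 r.py
```

```text
8.45 [0.5562 0.0025 0.1652] [ 0.1  -0.09 -1.33] [-0.079 -0.079 -0.041] 0.0236
```

Now 0.7 mm probes (hook at 0.0505).

Request:
step_arm(
  moves=[
    {"jaw":0.15,"translation":[0,0,0.0004],"twist":[0,0,0]},
    {"jaw":0.15,"translation":[0,0,0.0007],"twist":[0,0,0]},
    {"jaw":0.15,"translation":[0,0,0.0007],"twist":[0,0,0]},
  ],
)

```text
time_s: 8.75
position: [0.5562, 0.0025, 0.1645]
tool_rot: [0.685, 0.729, 0.0, 0.0]
ft_force: [0.2, 0.5, -0.9]
gripper_width: 0.024
```

Request:
step_arm(
  moves=[
    {"jaw":0.15,"translation":[0,0,0.0004],"twist":[0,0,0]},
    {"jaw":0.15,"translation":[0,0,0.0007],"twist":[0,0,0]},
    {"jaw":0.15,"translation":[0,0,0.0007],"twist":[0,0,0]},
  ],
)

```text
time_s: 9.05
position: [0.5561, 0.0025, 0.1637]
tool_rot: [0.685, 0.729, -0.0, -0.0]
ft_force: [0.0, -0.4, -0.8]
gripper_width: 0.024
```

Request:
step_arm(
  moves=[
    {"jaw":0.15,"translation":[0,0,0.0004],"twist":[0,0,0]},
    {"jaw":0.15,"translation":[0,0,0.0007],"twist":[0,0,0]},
    {"jaw":0.15,"translation":[0,0,0.0007],"twist":[0,0,0]},
  ],
)

```text
time_s: 9.35
position: [0.5562, 0.0025, 0.163]
tool_rot: [0.685, 0.729, -0.0, -0.0]
ft_force: [0.3, 0.5, -1.4]
gripper_width: 0.024
```

Hook at 0.0484.

Request:
step_arm(
  moves=[
    {"jaw":0.15,"translation":[0,0,0.0004],"twist":[0,0,0]},
    {"jaw":0.15,"translation":[0,0,0.0007],"twist":[0,0,0]},
    {"jaw":0.15,"translation":[0,0,0.0007],"twist":[0,0,0]},
  ],
)

```text
time_s: 9.65
position: [0.5562, 0.0025, 0.1623]
tool_rot: [0.685, 0.729, -0.0, -0.0]
ft_force: [-0.2, 0.8, -1.6]
gripper_width: 0.0238
```

Request:
step_arm(
  moves=[
    {"jaw":0.15,"translation":[0,0,0.0003],"twist":[0,0,0]},
    {"jaw":0.15,"translation":[0,0,0.0006],"twist":[0,0,0]},
    {"jaw":0.15,"translation":[0,0,0.0006],"twist":[0,0,0]},
  ],
)

```text
time_s: 9.95
position: [0.5562, 0.0025, 0.1617]
tool_rot: [0.685, 0.729, -0.0, -0.0]
ft_force: [0.0, -0.1, -1.7]
gripper_width: 0.0239
```

Hook at 0.0471.

Request:
step_arm(
  moves=[
    {"jaw":0.15,"translation":[0,0,0.0003],"twist":[0,0,0]},
    {"jaw":0.15,"translation":[0,0,0.0006],"twist":[0,0,0]},
    {"jaw":0.15,"translation":[0,0,0.0006],"twist":[0,0,0]},
  ],
)

```text
time_s: 10.25
position: [0.5562, 0.0025, 0.1611]
tool_rot: [0.685, 0.729, -0.0, -0.0]
ft_force: [-0.6, -0.8, -0.3]
gripper_width: 0.0238
```

Request:
step_arm(
  moves=[
    {"jaw":0.15,"translation":[0,0,0.0002],"twist":[0,0,0]},
    {"jaw":0.15,"translation":[0,0,0.0004],"twist":[0,0,0]},
    {"jaw":0.15,"translation":[0,0,0.0004],"twist":[0,0,0]},
  ],
)

```text
time_s: 10.55
position: [0.5562, 0.0025, 0.1607]
tool_rot: [0.685, 0.729, -0.0, -0.0]
ft_force: [-0.1, -0.1, -1.1]
gripper_width: 0.0235
```

Hook at 0.0461.

Request:
step_arm(
  moves=[
    {"jaw":0.15,"translation":[0,0,0.0003],"twist":[0,0,0]},
    {"jaw":0.15,"translation":[0,0,0.0005],"twist":[0,0,0]},
    {"jaw":0.15,"translation":[0,0,0.0005],"twist":[0,0,0]},
  ],
)

```text
time_s: 10.85
position: [0.5562, 0.0025, 0.1602]
tool_rot: [0.685, 0.729, -0.0, -0.0]
ft_force: [0.2, -0.2, -1.6]
gripper_width: 0.0237
```

Request:
step_arm(
  moves=[
    {"jaw":0.15,"translation":[0,0,0.0003],"twist":[0,0,0]},
    {"jaw":0.15,"translation":[0,0,0.0005],"twist":[0,0,0]},
    {"jaw":0.15,"translation":[0,0,0.0005],"twist":[0,0,0]},
  ],
)

```text
time_s: 11.15
position: [0.5562, 0.0025, 0.1598]
tool_rot: [0.685, 0.729, 0.0, 0.0]
ft_force: [-0.8, -0.1, -0.8]
gripper_width: 0.0235
```

Hook at 0.0451.

Request:
step_arm(
  moves=[
    {"jaw":0.15,"translation":[0,0,0.0003],"twist":[0,0,0]},
    {"jaw":0.15,"translation":[0,0,0.0005],"twist":[0,0,0]},
    {"jaw":0.15,"translation":[0,0,0.0005],"twist":[0,0,0]},
  ],
)

```text
time_s: 11.45
position: [0.5562, 0.0025, 0.1596]
tool_rot: [0.685, 0.729, 0.0, 0.0]
ft_force: [-1.1, -0.4, 4.9]
gripper_width: 0.0238
```

The lid is felt: +6 N at hook 0.0446, with first touch at about 0.0449. I raise 1.1 mm so the blade runs about 0.8 mm above the lid, then slide 4 mm towards the bail.

Request:
step_arm(
  moves=[
    {"jaw":0.15,"translation":[0,0,-0.0011],"twist":[0,0,0]},
    {"jaw":0.15,"translation":[0,0,-0.0011],"twist":[0,0,0]},
    {"jaw":0.15,"translation":[0,0,-0.0011],"twist":[0,0,0]},
    {"jaw":0.15,"translation":[0,0.001,-0.0011],"twist":[0,0,0]},
    {"jaw":0.15,"translation":[0,0.002,-0.0011],"twist":[0,0,0]},
    {"jaw":0.15,"translation":[0,0.003,-0.0011],"twist":[0,0,0]},
    {"jaw":0.15,"translation":[0,0.004,-0.0011],"twist":[0,0,0]},
    {"jaw":0.15,"translation":[0,0.004,-0.0011],"twist":[0,0,0]},
  ],
)

```text
time_s: 12.25
position: [0.5603, 0.0027, 0.1603]
tool_rot: [0.685, 0.729, 0.0, -0.0]
ft_force: [0.3, 0.4, -1.1]
gripper_width: 0.0238
```

```bash
python3 r.py
```

```text
12.25 [0.5603 0.0027 0.1603] [ 0.26  0.35 -1.06] [-0.041 -0.078  0.047] 0.0238
```

Request:
step_arm(
  moves=[
    {"jaw":0.15,"translation":[0,0.0008,0],"twist":[0,0,0]},
    {"jaw":0.15,"translation":[0,0.0015,0],"twist":[0,0,0]},
    {"jaw":0.15,"translation":[0,0.0015,0],"twist":[0,0,0]},
  ],
)

```text
time_s: 12.55
position: [0.5617, 0.0028, 0.1603]
tool_rot: [0.685, 0.729, -0.0, 0.0]
ft_force: [0.3, 0.8, -2.1]
gripper_width: 0.0237
```

Request:
step_arm(
  moves=[
    {"jaw":0.15,"translation":[0,0.0008,0],"twist":[0,0,0]},
    {"jaw":0.15,"translation":[0,0.0015,0],"twist":[0,0,0]},
    {"jaw":0.15,"translation":[0,0.0015,0],"twist":[0,0,0]},
  ],
)

```text
time_s: 12.85
position: [0.5632, 0.0029, 0.1603]
tool_rot: [0.685, 0.729, -0.0, -0.0]
ft_force: [0.1, 0.1, -0.7]
gripper_width: 0.0242
```

Travel is 7 mm with no contact. I continue in small steps.

Request:
step_arm(
  moves=[
    {"jaw":0.15,"translation":[0,0.0008,0],"twist":[0,0,0]},
    {"jaw":0.15,"translation":[0,0.0015,0],"twist":[0,0,0]},
    {"jaw":0.15,"translation":[0,0.0015,0],"twist":[0,0,0]},
  ],
)

```text
time_s: 13.15
position: [0.5647, 0.003, 0.1603]
tool_rot: [0.685, 0.729, 0.0, -0.0]
ft_force: [0.2, 0.1, -2.1]
gripper_width: 0.0241
```

Request:
step_arm(
  moves=[
    {"jaw":0.15,"translation":[0,0.0008,0],"twist":[0,0,0]},
    {"jaw":0.15,"translation":[0,0.0015,0],"twist":[0,0,0]},
    {"jaw":0.15,"translation":[0,0.0015,0],"twist":[0,0,0]},
  ],
)

```text
time_s: 13.45
position: [0.5662, 0.0031, 0.1603]
tool_rot: [0.685, 0.729, -0.0, -0.0]
ft_force: [-1.3, -0.3, -1.9]
gripper_width: 0.0235
```

Request:
step_arm(
  moves=[
    {"jaw":0.15,"translation":[0,0.0005,0],"twist":[0,0,0]},
    {"jaw":0.15,"translation":[0,0.001,0],"twist":[0,0,0]},
    {"jaw":0.15,"translation":[0,0.001,0],"twist":[0,0,0]},
  ],
)

```text
time_s: 13.75
position: [0.5672, 0.0032, 0.1603]
tool_rot: [0.685, 0.729, -0.0, -0.0]
ft_force: [0.4, -0.2, -1.9]
gripper_width: 0.0242
```

```bash
python3 r.py
```

```text
13.75 [0.5672 0.0032 0.1603] [ 0.39 -0.18 -1.91] [-0.029 -0.098  0.024] 0.0242
```

Request:
step_arm(
  moves=[
    {"jaw":0.15,"translation":[0,0.0007,0],"twist":[0,0,0]},
    {"jaw":0.15,"translation":[0,0.0014,0],"twist":[0,0,0]},
    {"jaw":0.15,"translation":[0,0.0014,0],"twist":[0,0,0]},
  ],
)

```text
time_s: 14.05
position: [0.5686, 0.0033, 0.1603]
tool_rot: [0.685, 0.729, -0.0, -0.0]
ft_force: [0.1, -0.3, -1.7]
gripper_width: 0.024
```

Travel 12.4 mm.

Request:
step_arm(
  moves=[
    {"jaw":0.15,"translation":[0,0.0006,0],"twist":[0,0,0]},
    {"jaw":0.15,"translation":[0,0.0012,0],"twist":[0,0,0]},
    {"jaw":0.15,"translation":[0,0.0012,0],"twist":[0,0,0]},
  ],
)

```text
time_s: 14.35
position: [0.5695, 0.0033, 0.1603]
tool_rot: [0.685, 0.729, -0.0, -0.0]
ft_force: [-3.3, -1.0, -0.1]
gripper_width: 0.0241
```

The back plate has met the bar at 13.3 mm travel, giving bail x of about -5 mm, in line with the pictures. I back off 0.7 mm and raise slowly.

Request:
step_arm(
  moves=[
    {"jaw":0.15,"translation":[0,-0.0007,0],"twist":[0,0,0]},
    {"jaw":0.15,"translation":[0,-0.0007,0],"twist":[0,0,0]},
    {"jaw":0.15,"translation":[0,-0.0007,-0.001],"twist":[0,0,0]},
    {"jaw":0.15,"translation":[0,-0.0007,-0.002],"twist":[0,0,0]},
    {"jaw":0.15,"translation":[0,-0.0007,-0.003],"twist":[0,0,0]},
    {"jaw":0.15,"translation":[0,-0.0007,-0.003],"twist":[0,0,0]},
  ],
)

```text
time_s: 14.95
position: [0.5691, 0.0033, 0.1635]
tool_rot: [0.685, 0.729, 0.0, 0.0]
ft_force: [-2.4, 0.5, -1.5]
gripper_width: 0.0243
```

```bash
python3 r.py
```

```text
14.95 [0.5691 0.0033 0.1635] [-2.41  0.49 -1.52] [-0.104  0.421  0.034] 0.0243
```

Request:
step_arm(
  moves=[
    {"jaw":0.15,"translation":[0,0,-0.0005],"twist":[0,0,0]},
    {"jaw":0.15,"translation":[0,0,-0.001],"twist":[0,0,0]},
    {"jaw":0.15,"translation":[0,0,-0.001],"twist":[0,0,0]},
    {"jaw":0.15,"translation":[0,0,-0.001],"twist":[0,0,0]},
  ],
)

```text
time_s: 15.35
position: [0.569, 0.0033, 0.1643]
tool_rot: [0.685, 0.729, -0.0, -0.0]
ft_force: [-2.2, -0.1, -2.9]
gripper_width: 0.0239
```

Request:
step_arm(
  moves=[
    {"jaw":0.15,"translation":[0,-0.0006,0],"twist":[0,0,0]},
    {"jaw":0.15,"translation":[0,-0.0008,-0.0005],"twist":[0,0,0]},
    {"jaw":0.15,"translation":[0,-0.0008,-0.001],"twist":[0,0,0]},
    {"jaw":0.15,"translation":[0,-0.0008,-0.001],"twist":[0,0,0]},
  ],
)

```text
time_s: 15.75
position: [0.5682, 0.0032, 0.1651]
tool_rot: [0.685, 0.729, -0.0, -0.0]
ft_force: [1.2, 0.1, -7.1]
gripper_width: 0.0237
```

```bash
python3 r.py
```

```text
15.75 [0.5682 0.0032 0.1651] [ 1.2   0.06 -7.07] [ 0.002 -0.426  0.   ] 0.0237
```

The bar is in the pocket with about 5.7 N of load. I continue slowly.

Request:
step_arm(
  moves=[
    {"jaw":0.15,"translation":[0,0,-0.0005],"twist":[0,0,0]},
    {"jaw":0.15,"translation":[0,0,-0.001],"twist":[0,0,0]},
    {"jaw":0.15,"translation":[0,0,-0.0015],"twist":[0,0,0]},
    {"jaw":0.15,"translation":[0,0,-0.0015],"twist":[0,0,0]},
  ],
)

```text
time_s: 16.15
position: [0.5683, 0.0032, 0.1669]
tool_rot: [0.685, 0.729, 0.0, 0.0]
ft_force: [1.7, 0.1, -7.1]
gripper_width: 0.0239
```

```bash
python3 r.py
```

```text
16.15 [0.5683 0.0032 0.1669] [ 1.75  0.08 -7.12] [-0.01  -0.24   0.064] 0.0239
```

Request:
step_arm(
  moves=[
    {"jaw":0.15,"translation":[0,0,-0.001],"twist":[0,0,0]},
    {"jaw":0.15,"translation":[0,0,-0.002],"twist":[0,0,0]},
    {"jaw":0.15,"translation":[0,0,-0.003],"twist":[0,0,0]},
    {"jaw":0.15,"translation":[0,0,-0.004],"twist":[0,0,0]},
    {"jaw":0.15,"translation":[0,0,-0.005],"twist":[0,0,0]},
  ],
)

```text
time_s: 16.65
position: [0.5682, 0.0032, 0.1719]
tool_rot: [0.685, 0.729, -0.0, 0.0]
ft_force: [1.1, 0.4, -7.7]
gripper_width: 0.0235
```

```bash
python3 r.py
```

```text
16.65 [0.5682 0.0032 0.1719] [ 1.13  0.45 -7.73] [ 0.039 -0.261  0.003] 0.0235
```

Request:
step_arm(
  moves=[
    {"jaw":0.15,"translation":[0,0,-0.001],"twist":[0,0,0]},
    {"jaw":0.15,"translation":[0,0,-0.002],"twist":[0,0,0]},
    {"jaw":0.15,"translation":[0,0,-0.003],"twist":[0,0,0]},
    {"jaw":0.15,"translation":[0,0,-0.004],"twist":[0,0,0]},
    {"jaw":0.15,"translation":[0,0,-0.005],"twist":[0,0,0]},
  ],
)

```text
time_s: 17.15
position: [0.5682, 0.0032, 0.1769]
tool_rot: [0.685, 0.729, 0.0, -0.0]
ft_force: [-0.5, -0.4, -8.2]
gripper_width: 0.0239
```

```bash
python3 r.py
```

```text
17.15 [0.5682 0.0032 0.1769] [-0.5  -0.37 -8.19] [ 0.005 -0.241  0.006] 0.0239
```

Request:
step_arm(
  moves=[
    {"jaw":0.15,"translation":[0,0.0003,-0.0015],"twist":[0,0,0]},
    {"jaw":0.15,"translation":[0,0.0006,-0.003],"twist":[0,0,0]},
    {"jaw":0.15,"translation":[0,0.001,-0.0045],"twist":[0,0,0]},
    {"jaw":0.15,"translation":[0,0.0013,-0.006],"twist":[0,0,0]},
    {"jaw":0.15,"translation":[0,0.0016,-0.0075],"twist":[0,0,0]},
    {"jaw":0.15,"translation":[0,0.002,-0.009],"twist":[0,0,0]},
  ],
)

```text
time_s: 17.75
position: [0.5703, 0.0033, 0.1862]
tool_rot: [0.685, 0.729, 0.0, 0.0]
ft_force: [-0.6, -0.2, -3.0]
gripper_width: 0.0233
```

```bash
python3 r.py
```

```text
17.75 [0.5703 0.0033 0.1862] [-0.63 -0.19 -2.99] [-0.137 -0.062 -0.015] 0.0233
```

Request:
step_arm(
  moves=[
    {"jaw":0.15,"translation":[0,0.0003,-0.0015],"twist":[0,0,0]},
    {"jaw":0.15,"translation":[0,0.0006,-0.003],"twist":[0,0,0]},
    {"jaw":0.15,"translation":[0,0.001,-0.0045],"twist":[0,0,0]},
    {"jaw":0.15,"translation":[0,0.0013,-0.006],"twist":[0,0,0]},
    {"jaw":0.15,"translation":[0,0.0016,-0.0075],"twist":[0,0,0]},
    {"jaw":0.15,"translation":[0,0.002,-0.009],"twist":[0,0,0]},
  ],
)

```text
time_s: 18.35
position: [0.5723, 0.0035, 0.195]
tool_rot: [0.685, 0.729, 0.0, 0.0]
ft_force: [-0.0, -0.8, -3.0]
gripper_width: 0.0239
```

```bash
python3 r.py
```

```text
18.35 [0.5723 0.0035 0.195 ] [-0.03 -0.79 -2.97] [-0.073 -0.082  0.019] 0.0239
```

The load is now 1.6 N, the carrier's own weight, so it hangs free of the pads. I continue up with 1.5 mm more centring.

Request:
step_arm(
  moves=[
    {"jaw":0.15,"translation":[0,0.0007,-0.003],"twist":[0,0,0]},
    {"jaw":0.15,"translation":[0,0.0015,-0.008],"twist":[0,0,0]},
    {"jaw":0.15,"translation":[0,0.0015,-0.014],"twist":[0,0,0]},
    {"jaw":0.15,"translation":[0,0.0015,-0.02],"twist":[0,0,0]},
    {"jaw":0.15,"translation":[0,0.0015,-0.026],"twist":[0,0,0]},
    {"jaw":0.15,"translation":[0,0.0015,-0.032],"twist":[0,0,0]},
    {"jaw":0.15,"translation":[0,0.0015,-0.036],"twist":[0,0,0]},
    {"jaw":0.15,"translation":[0,0.0015,-0.04],"twist":[0,0,0]},
    {"jaw":0.15,"translation":[0,0.0015,-0.04],"twist":[0,0,0]},
  ],
)

```text
time_s: 19.25
position: [0.5739, 0.0036, 0.2355]
tool_rot: [0.685, 0.729, 0.0, 0.0]
ft_force: [-0.3, 0.1, -4.1]
gripper_width: 0.0235
```

Run:
```python
exec(open('r.py').read())
sc=vision.capture("scene")[:,:,::-1]
cv2.imwrite("pics/rise.png",cv2.resize(sc[120:250,300:400],None,fx=4.5,fy=4.5,interpolation=cv2.INTER_CUBIC))
```

```text
19.25 [0.5739 0.0036 0.2355] [-0.33  0.11 -4.13] [-0.059 -0.056  0.03 ] 0.0235
```

View pics/rise.png

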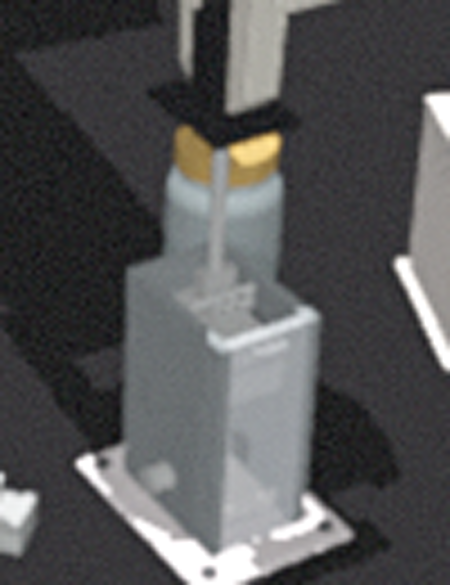

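The carrier hangs on the hook with its lid just below the rim, clear of the walls. I raise it out.

Request:
step_arm(
  moves=[
    {"jaw":0.15,"translation":[0,0,-0.004],"twist":[0,0,0]},
    {"jaw":0.15,"translation":[0,0,-0.01],"twist":[0,0,0]},
    {"jaw":0.15,"translation":[0,0,-0.018],"twist":[0,0,0]},
    {"jaw":0.15,"translation":[0,0,-0.026],"twist":[0,0,0]},
    {"jaw":0.15,"translation":[0,0,-0.034],"twist":[0,0,0]},
    {"jaw":0.15,"translation":[0,0,-0.042],"twist":[0,0,0]},
    {"jaw":0.15,"translation":[0,0,-0.05],"twist":[0,0,0]},
    {"jaw":0.15,"translation":[0,0,-0.058],"twist":[0,0,0]},
    {"jaw":0.15,"translation":[0,0,-0.066],"twist":[0,0,0]},
    {"jaw":0.15,"translation":[0,0,-0.072],"twist":[0,0,0]},
    {"jaw":0.15,"translation":[0,0,-0.072],"twist":[0,0,0]},
  ],
)

```text
time_s: 20.4
position: [0.5739, 0.0036, 0.3079]
tool_rot: [0.685, 0.729, 0.0, 0.0]
ft_force: [0.2, 1.1, -4.2]
gripper_width: 0.0236
```

Run:
```python
exec(open('r.py').read())
from plan import rel
# current cmd in well frame: axis x=-25+12.1+4+1.5 mm
a=np.radians(3.6); w=np.array([.5813,.0036]); c=w+(-.0074)*np.array([np.cos(a),np.sin(a)])
cur=[*c,.1922+.115,3.6]; print("cmd",np.round(cur,4))
tray=np.array([.5437,-.2292]); ty=-.6
b=np.radians(ty); ax=tray+(-.0075-.005)*np.array([np.cos(b),np.sin(b)])
print("axis target",ax, rel(cur,[*ax,.3072,ty]))
sc=vision.capture("scene")[:,:,::-1]; np.save("s_out.npy",sc)
```

```text
20.4 [0.5739 0.0036 0.3079] [ 0.25  1.08 -4.24] [-0.033 -0.103 -0.024] 0.0236
cmd [5.739e-01 3.100e-03 3.072e-01 3.600e+00]
axis target [ 0.53120069 -0.2290691 ] ([-0.2291, -0.0572, 0.0], [0, 0, 0.0733])
```

Request:
step_arm(
  moves=[
    {"jaw":0.15,"translation":[-0.006,-0.0015,0],"twist":[0,0,0.003]},
    {"jaw":0.15,"translation":[-0.018,-0.0045,0],"twist":[0,0,0.006]},
    {"jaw":0.15,"translation":[-0.036,-0.009,0],"twist":[0,0,0.01]},
    {"jaw":0.15,"translation":[-0.059,-0.0147,0],"twist":[0,0,0.015]},
    {"jaw":0.15,"translation":[-0.085,-0.0212,0],"twist":[0,0,0.022]},
    {"jaw":0.15,"translation":[-0.113,-0.0282,0],"twist":[0,0,0.03]},
    {"jaw":0.15,"translation":[-0.141,-0.0352,0],"twist":[0,0,0.037]},
    {"jaw":0.15,"translation":[-0.168,-0.042,0],"twist":[0,0,0.045]},
    {"jaw":0.15,"translation":[-0.192,-0.048,0],"twist":[0,0,0.052]},
    {"jaw":0.15,"translation":[-0.211,-0.0527,0],"twist":[0,0,0.058]},
    {"jaw":0.15,"translation":[-0.223,-0.0557,0],"twist":[0,0,0.061]},
    {"jaw":0.15,"translation":[-0.2291,-0.0572,0],"twist":[0,0,0.063]},
  ],
)

```text
time_s: 21.65
position: [0.5305, -0.2299, 0.3066]
tool_rot: [0.708, 0.707, -0.0, -0.0]
ft_force: [-0.5, -0.3, -3.7]
gripper_width: 0.0236
```

Request:
step_arm(
  moves=[
    {"jaw":0.15,"translation":[0,0,0.003],"twist":[0,0,0]},
    {"jaw":0.15,"translation":[0,0,0.01],"twist":[0,0,0]},
    {"jaw":0.15,"translation":[0,0,0.022],"twist":[0,0,0]},
    {"jaw":0.15,"translation":[0,0,0.036],"twist":[0,0,0]},
    {"jaw":0.15,"translation":[0,0,0.05],"twist":[0,0,0]},
    {"jaw":0.15,"translation":[0,0,0.064],"twist":[0,0,0]},
    {"jaw":0.15,"translation":[0,0,0.078],"twist":[0,0,0]},
    {"jaw":0.15,"translation":[0,0,0.088],"twist":[0,0,0]},
    {"jaw":0.15,"translation":[0,0,0.096],"twist":[0,0,0]},
    {"jaw":0.15,"translation":[0,0,0.1],"twist":[0,0,0]},
    {"jaw":0.15,"translation":[0,0,0.1],"twist":[0,0,0]},
    {"jaw":0.15,"translation":[0,0,0.1],"twist":[0,0,0]},
  ],
)

```text
time_s: 22.85
position: [0.5312, -0.2288, 0.2074]
tool_rot: [0.707, 0.707, 0.0, 0.0]
ft_force: [-0.2, 0.2, -4.1]
gripper_width: 0.0238
```

Run:
```python
exec(open('r.py').read())
sc=vision.capture("scene")[:,:,::-1]
W=np.zeros((600,800,3),np.uint8); f=lambda a,k:cv2.resize(a,None,fx=k,fy=k,interpolation=cv2.INTER_CUBIC)
W[:,:600]=f(sc[180:280,200:300],6)
for p in [(.5437+i*.042,-.2292+j*.028,.022) for i in(-1,1) for j in(-1,1)]:
    u,v=proj("scene",[p])[0]; cv2.circle(W,(int((u-200+.5)*6),int((v-180+.5)*6)),3,(0,0,255),-1)
cv2.imwrite("pics/tray1.png",W)
```

```text
22.85 [ 0.5312 -0.2288  0.2074] [-0.16  0.22 -4.07] [-0.05  -0.114  0.019] 0.0238
```

View pics/tray1.png

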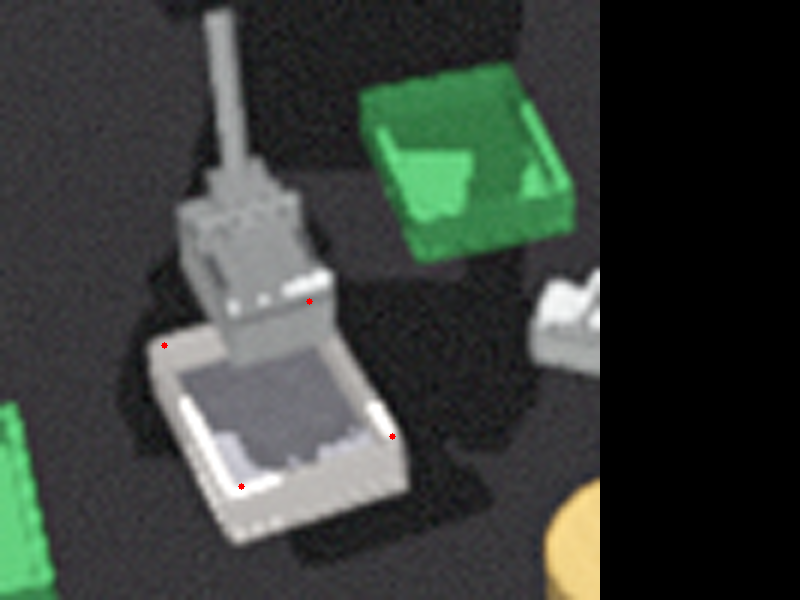

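The carrier hangs tipped about 10° with its +x end down, over the middle of the white tray. I lower it slowly.

Request:
step_arm(
  moves=[
    {"jaw":0.15,"translation":[0,0,0.004],"twist":[0,0,0]},
    {"jaw":0.15,"translation":[0,0,0.01],"twist":[0,0,0]},
    {"jaw":0.15,"translation":[0,0,0.017],"twist":[0,0,0]},
    {"jaw":0.15,"translation":[0,0,0.024],"twist":[0,0,0]},
    {"jaw":0.15,"translation":[0,0,0.03],"twist":[0,0,0]},
    {"jaw":0.15,"translation":[0,0,0.035],"twist":[0,0,0]},
    {"jaw":0.15,"translation":[0,0,0.039],"twist":[0,0,0]},
    {"jaw":0.15,"translation":[0,0,0.041],"twist":[0,0,0]},
    {"jaw":0.15,"translation":[0,0,0.042],"twist":[0,0,0]},
    {"jaw":0.15,"translation":[0,0,0.043],"twist":[0,0,0]},
  ],
)

```text
time_s: 23.9
position: [0.5311, -0.2287, 0.164]
tool_rot: [0.707, 0.707, 0.0, 0.0]
ft_force: [0.9, -0.8, -3.7]
gripper_width: 0.0237
```

```bash
python3 r.py
```

```text
23.9 [ 0.5311 -0.2287  0.164 ] [ 0.92 -0.79 -3.71] [-0.012 -0.09  -0.048] 0.0237
```

Request:
step_arm(
  moves=[
    {"jaw":0.15,"translation":[0,0,0.0006],"twist":[0,0,0]},
    {"jaw":0.15,"translation":[0,0,0.0012],"twist":[0,0,0]},
    {"jaw":0.15,"translation":[0,0,0.0018],"twist":[0,0,0]},
    {"jaw":0.15,"translation":[0,0,0.0024],"twist":[0,0,0]},
    {"jaw":0.15,"translation":[0,0,0.003],"twist":[0,0,0]},
    {"jaw":0.15,"translation":[0,0,0.0036],"twist":[0,0,0]},
    {"jaw":0.15,"translation":[0,0,0.0042],"twist":[0,0,0]},
    {"jaw":0.15,"translation":[0,0,0.0048],"twist":[0,0,0]},
    {"jaw":0.15,"translation":[0,0,0.0048],"twist":[0,0,0]},
  ],
)

```text
time_s: 24.8
position: [0.531, -0.2287, 0.159]
tool_rot: [0.707, 0.707, -0.0, -0.0]
ft_force: [-0.6, 0.8, -4.1]
gripper_width: 0.0237
```

```bash
python3 r.py
```

```text
24.8 [ 0.531  -0.2287  0.159 ] [-0.62  0.75 -4.11] [-0.016 -0.143  0.   ] 0.0237
```

Request:
step_arm(
  moves=[
    {"jaw":0.15,"translation":[0,0,0.0006],"twist":[0,0,0]},
    {"jaw":0.15,"translation":[0,0,0.0012],"twist":[0,0,0]},
    {"jaw":0.15,"translation":[0,0,0.0018],"twist":[0,0,0]},
    {"jaw":0.15,"translation":[0,0,0.0024],"twist":[0,0,0]},
    {"jaw":0.15,"translation":[0,0,0.003],"twist":[0,0,0]},
    {"jaw":0.15,"translation":[0,0,0.0036],"twist":[0,0,0]},
    {"jaw":0.15,"translation":[0,0,0.004],"twist":[0,0,0]},
    {"jaw":0.15,"translation":[0,0,0.004],"twist":[0,0,0]},
  ],
)

```text
time_s: 25.6
position: [0.531, -0.2286, 0.155]
tool_rot: [0.707, 0.707, 0.0, -0.0]
ft_force: [-0.2, -0.5, -3.0]
gripper_width: 0.0238
```

```bash
python3 r.py
```

```text
25.6 [ 0.531  -0.2286  0.155 ] [-0.21 -0.45 -2.98] [0.019 0.041 0.038] 0.0238
```

Request:
step_arm(
  moves=[
    {"jaw":0.15,"translation":[0,0,0.0005],"twist":[0,0,0]},
    {"jaw":0.15,"translation":[0,0,0.001],"twist":[0,0,0]},
    {"jaw":0.15,"translation":[0,0,0.0015],"twist":[0,0,0]},
    {"jaw":0.15,"translation":[0,0,0.002],"twist":[0,0,0]},
    {"jaw":0.15,"translation":[0,0,0.002],"twist":[0,0,0]},
  ],
)

```text
time_s: 26.1
position: [0.531, -0.2287, 0.1531]
tool_rot: [0.707, 0.707, 0.0, 0.0]
ft_force: [-0.4, -0.2, -1.4]
gripper_width: 0.0237
```

Run:
```python
exec(open('r.py').read())
sc=vision.capture("scene")[:,:,::-1]
W=np.zeros((480,540,3),np.uint8); f=lambda a,k:cv2.resize(a,None,fx=k,fy=k,interpolation=cv2.INTER_CUBIC)
W[:,:]=f(sc[200:280,205:295],6)
cv2.imwrite("pics/tray2.png",W)
```

```text
26.1 [ 0.531  -0.2287  0.1531] [-0.37 -0.24 -1.36] [-0.089  0.197  0.058] 0.0237
```

View pics/tray2.png

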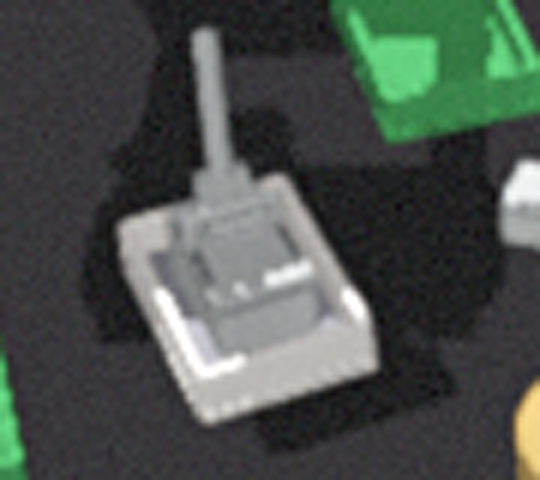

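The carrier sits inside the tray, looks flat, and the hook carries no load. I lower further to free the lip and feel for the lid, which is gentle on the soft liner.

Request:
step_arm(
  moves=[
    {"jaw":0.15,"translation":[0,0,0.0005],"twist":[0,0,0]},
    {"jaw":0.15,"translation":[0,0,0.001],"twist":[0,0,0]},
    {"jaw":0.15,"translation":[0,0,0.0015],"twist":[0,0,0]},
    {"jaw":0.15,"translation":[0,0,0.002],"twist":[0,0,0]},
    {"jaw":0.15,"translation":[0,0,0.002],"twist":[0,0,0]},
  ],
)

```text
time_s: 26.65
position: [0.531, -0.2286, 0.151]
tool_rot: [0.707, 0.707, 0.0, -0.0]
ft_force: [0.3, -0.7, -1.4]
gripper_width: 0.0239
```

```bash
python3 r.py
```

```text
26.65 [ 0.531  -0.2286  0.151 ] [ 0.28 -0.74 -1.41] [-0.043  0.133 -0.022] 0.0239
```

Request:
step_arm(
  moves=[
    {"jaw":0.15,"translation":[0,0,0.0003],"twist":[0,0,0]},
    {"jaw":0.15,"translation":[0,0,0.0006],"twist":[0,0,0]},
    {"jaw":0.15,"translation":[0,0,0.0006],"twist":[0,0,0]},
    {"jaw":0.15,"translation":[0,0,0.0006],"twist":[0,0,0]},
  ],
)

```text
time_s: 27.05
position: [0.531, -0.2287, 0.1504]
tool_rot: [0.707, 0.707, 0.0, 0.0]
ft_force: [-1.0, 1.3, -1.7]
gripper_width: 0.0238
```

Hook at 0.0358.

Request:
step_arm(
  moves=[
    {"jaw":0.15,"translation":[0,0,0.0003],"twist":[0,0,0]},
    {"jaw":0.15,"translation":[0,0,0.0006],"twist":[0,0,0]},
    {"jaw":0.15,"translation":[0,0,0.0006],"twist":[0,0,0]},
    {"jaw":0.15,"translation":[0,0,0.0006],"twist":[0,0,0]},
  ],
)

```text
time_s: 27.45
position: [0.531, -0.2287, 0.1499]
tool_rot: [0.707, 0.707, 0.0, 0.0]
ft_force: [-0.8, -0.5, -0.6]
gripper_width: 0.0237
```

```bash
python3 r.py
```

```text
27.45 [ 0.531  -0.2287  0.1499] [-0.81 -0.47 -0.63] [-0.046  0.146  0.028] 0.0237
```

Request:
step_arm(
  moves=[
    {"jaw":0.15,"translation":[0,0,0.0003],"twist":[0,0,0]},
    {"jaw":0.15,"translation":[0,0,0.0006],"twist":[0,0,0]},
    {"jaw":0.15,"translation":[0,0,0.0006],"twist":[0,0,0]},
    {"jaw":0.15,"translation":[0,0,0.0006],"twist":[0,0,0]},
  ],
)

```text
time_s: 27.85
position: [0.5311, -0.2287, 0.1494]
tool_rot: [0.707, 0.707, 0.0, 0.0]
ft_force: [-0.9, -0.2, 1.4]
gripper_width: 0.0245
```

```bash
python3 r.py
```

```text
27.85 [ 0.5311 -0.2287  0.1494] [-0.95 -0.2   1.42] [-0.015  0.236 -0.055] 0.0245
```

The lid is felt again: +2.8 N at 0.0346, first touch at about 0.0353. I rise 1.4 mm and withdraw towards -x, checking on the way.

Request:
step_arm(
  moves=[
    {"jaw":0.15,"translation":[0,0,-0.0014],"twist":[0,0,0]},
    {"jaw":0.15,"translation":[0,0,-0.0014],"twist":[0,0,0]},
    {"jaw":0.15,"translation":[0,-0.001,-0.0014],"twist":[0,0,0]},
    {"jaw":0.15,"translation":[0,-0.002,-0.0014],"twist":[0,0,0]},
    {"jaw":0.15,"translation":[0,-0.003,-0.0014],"twist":[0,0,0]},
    {"jaw":0.15,"translation":[0,-0.004,-0.0014],"twist":[0,0,0]},
  ],
)

```text
time_s: 28.45
position: [0.5269, -0.2286, 0.1506]
tool_rot: [0.707, 0.707, 0.0, -0.0]
ft_force: [0.6, -0.1, -0.6]
gripper_width: 0.0238
```

```bash
python3 r.py
```

```text
28.45 [ 0.5269 -0.2286  0.1506] [ 0.57 -0.1  -0.58] [-0.075 -0.029 -0.055] 0.0238
```

Request:
step_arm(
  moves=[
    {"jaw":0.15,"translation":[0,-0.001,0],"twist":[0,0,0]},
    {"jaw":0.15,"translation":[0,-0.002,0],"twist":[0,0,0]},
    {"jaw":0.15,"translation":[0,-0.003,0],"twist":[0,0,0]},
    {"jaw":0.15,"translation":[0,-0.004,0],"twist":[0,0,0]},
    {"jaw":0.15,"translation":[0,-0.004,0],"twist":[0,0,0]},
  ],
)

```text
time_s: 28.95
position: [0.5229, -0.2287, 0.1507]
tool_rot: [0.707, 0.707, 0.0, 0.0]
ft_force: [0.9, -0.2, -1.7]
gripper_width: 0.0241
```

Run:
```python
exec(open('r.py').read())
sc=vision.capture("scene")[:,:,::-1]
b=cv2.resize(sc[200:280,205:295],None,fx=6,fy=6,interpolation=cv2.INTER_CUBIC); cv2.imwrite("pics/tray3.png",b)
a=cv2.imread("pics/tray2.png")
r=cv2.matchTemplate(b[225:375,160:370],a[255:350,200:335],cv2.TM_CCOEFF_NORMED); _,v,_,l=cv2.minMaxLoc(r); print("carrier front shift px/6:",l[0]-40,l[1]-30,round(v,3))
```

```text
28.95 [ 0.5229 -0.2287  0.1507] [ 0.89 -0.16 -1.69] [-0.048 -0.099 -0.006] 0.0241
carrier front shift px/6: -3 -5 0.777
```

Run:
```python
import cv2,numpy as np
a=cv2.imread("pics/tray2.png");b=cv2.imread("pics/tray3.png")
cv2.imwrite("pics/cmp.png",np.hstack([a[150:420,100:400],b[150:420,100:400]]))
```

```text
(no output)
```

View pics/cmp.png

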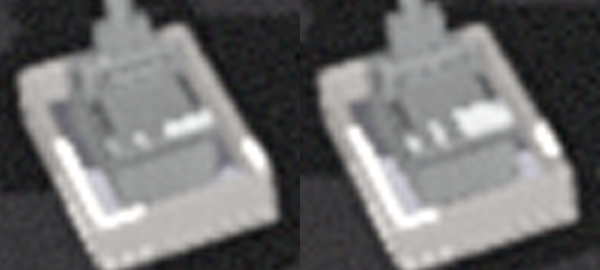

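Request:
step_arm(
  moves=[
    {"jaw":0.15,"translation":[0,-0.0015,0],"twist":[0,0,0]},
    {"jaw":0.15,"translation":[0,-0.003,0],"twist":[0,0,0]},
    {"jaw":0.15,"translation":[0,-0.003,0],"twist":[0,0,0]},
  ],
)

```text
time_s: 29.3
position: [0.5199, -0.2286, 0.1507]
tool_rot: [0.707, 0.707, 0.0, 0.0]
ft_force: [1.4, -0.4, -2.2]
gripper_width: 0.0237
```

Run:
```python
exec(open('r.py').read())
sc=vision.capture("scene")[:,:,::-1]
c=cv2.resize(sc[200:280,205:295],None,fx=6,fy=6,interpolation=cv2.INTER_CUBIC); cv2.imwrite("pics/tray4.png",c)
A=[cv2.imread(f"pics/tray{i}.png",0) for i in(2,3,4)]
def sh(a,b,x0,y0,x1,y1,m=24):
    r=cv2.matchTemplate(b[y0-m:y1+m,x0-m:x1+m],a[y0:y1,x0:x1],cv2.TM_CCOEFF_NORMED);_,v,_,l=cv2.minMaxLoc(r);return l[0]-m,l[1]-m,round(v,3)
for n,bx in {"front face bottom":(205,310,300,365),"bail/lid left":(180,195,235,260),"tray":(190,370,380,420)}.items():
    print(n,"2->3",sh(A[0],A[1],*bx),"3->4",sh(A[1],A[2],*bx))
print(proj("scene",[(.5437+.03,-.2292,.02),(.5437+.027,-.2292,.02)]))
```

```text
29.3 [ 0.5199 -0.2286  0.1507] [ 1.44 -0.37 -2.24] [-0.07  -0.072 -0.017] 0.0237
front face bottom 2->3 (-1, 1, 0.95) 3->4 (0, 0, 0.994)
bail/lid left 2->3 (-1, 1, 0.933) 3->4 (-1, 0, 0.974)
tray 2->3 (0, 0, 0.998) 3->4 (0, 0, 0.996)
[[250.52322939 253.5823994 ]
 [250.02733963 252.72573422]]
```

The carrier did not move over the last 3 mm (image shift 0,0), so the lip is passing freely. I withdraw fully, then rise a little and check the force.

Request:
step_arm(
  moves=[
    {"jaw":0.15,"translation":[0,-0.0015,0],"twist":[0,0,0]},
    {"jaw":0.15,"translation":[0,-0.003,0],"twist":[0,0,0]},
    {"jaw":0.15,"translation":[0,-0.0045,0],"twist":[0,0,0]},
    {"jaw":0.15,"translation":[0,-0.006,0],"twist":[0,0,0]},
    {"jaw":0.15,"translation":[0,-0.006,0],"twist":[0,0,0]},
    {"jaw":0.15,"translation":[0,-0.006,-0.002],"twist":[0,0,0]},
    {"jaw":0.15,"translation":[0,-0.006,-0.004],"twist":[0,0,0]},
    {"jaw":0.15,"translation":[0,-0.006,-0.006],"twist":[0,0,0]},
    {"jaw":0.15,"translation":[0,-0.006,-0.006],"twist":[0,0,0]},
  ],
)

```text
time_s: 30.25
position: [0.5142, -0.2287, 0.1571]
tool_rot: [0.707, 0.707, 0.0, 0.0]
ft_force: [0.1, -0.4, -0.7]
gripper_width: 0.0239
```

Run:
```python
exec(open('r.py').read())
sc=vision.capture("scene")[:,:,::-1]
c=cv2.resize(sc[200:280,205:295],None,fx=6,fy=6,interpolation=cv2.INTER_CUBIC); cv2.imwrite("pics/tray5.png",c)
a=cv2.imread("pics/tray4.png",0); b=cv2.cvtColor(c,6)
def sh(a,b,x0,y0,x1,y1,m=24):
    r=cv2.matchTemplate(b[y0-m:y1+m,x0-m:x1+m],a[y0:y1,x0:x1],cv2.TM_CCOEFF_NORMED);_,v,_,l=cv2.minMaxLoc(r);return l[0]-m,l[1]-m,round(v,3)
print(sh(a,b,205,310,300,365),sh(a,b,180,195,235,260))
```

```text
30.25 [ 0.5142 -0.2287  0.1571] [ 0.07 -0.41 -0.73] [-0.027 -0.118  0.007] 0.0239
(-1, 1, 0.97) (0, 0, 0.975)
```

The hook is free and the carrier undisturbed. I raise the picker and carry it back to the stand.

Request:
step_arm(
  moves=[
    {"jaw":0.15,"translation":[0,0,-0.01],"twist":[0,0,0]},
    {"jaw":0.15,"translation":[0,0,-0.03],"twist":[0,0,0]},
    {"jaw":0.15,"translation":[0,0,-0.06],"twist":[0,0,0]},
    {"jaw":0.15,"translation":[0,0,-0.095],"twist":[0,0,0]},
    {"jaw":0.15,"translation":[0,0,-0.12],"twist":[0,0,0]},
    {"jaw":0.15,"translation":[0,0,-0.133],"twist":[0,0,0]},
    {"jaw":0.15,"translation":[0,0,-0.133],"twist":[0,0,0]},
  ],
)

```text
time_s: 31.0
position: [0.5144, -0.2288, 0.2915]
tool_rot: [0.707, 0.707, 0.0, 0.001]
ft_force: [0.2, -0.0, -1.6]
gripper_width: 0.0236
```

Request:
step_arm(
  moves=[
    {"jaw":0.15,"translation":[0.015,-0.0003,0],"twist":[0,0,0.01]},
    {"jaw":0.15,"translation":[0.05,-0.001,0],"twist":[0,0,0.035]},
    {"jaw":0.15,"translation":[0.095,-0.002,0],"twist":[0,0,0.067]},
    {"jaw":0.15,"translation":[0.14,-0.003,0],"twist":[0,0,0.1]},
    {"jaw":0.15,"translation":[0.185,-0.004,0],"twist":[0,0,0.132]},
    {"jaw":0.15,"translation":[0.23,-0.005,0],"twist":[0,0,0.163]},
    {"jaw":0.15,"translation":[0.275,-0.006,0],"twist":[0,0,0.195]},
    {"jaw":0.15,"translation":[0.32,-0.007,0],"twist":[0,0,0.227]},
    {"jaw":0.15,"translation":[0.365,-0.008,0],"twist":[0,0,0.26]},
    {"jaw":0.15,"translation":[0.41,-0.009,0],"twist":[0,0,0.291]},
    {"jaw":0.15,"translation":[0.45,-0.0095,0],"twist":[0,0,0.32]},
    {"jaw":0.15,"translation":[0.4671,-0.0097,0],"twist":[0,0,0.3316]},
  ],
)

```text
time_s: 32.2
position: [0.5036, 0.2413, 0.2875]
tool_rot: [0.814, 0.581, -0.001, -0.001]
ft_force: [0.0, 0.5, -1.8]
gripper_width: 0.0237
```

Request:
step_arm(
  moves=[
    {"jaw":0.15,"translation":[0,0,0],"twist":[0,0,0]},
    {"jaw":0.15,"translation":[0,0,0],"twist":[0,0,0]},
    {"jaw":0.15,"translation":[0,0,0],"twist":[0,0,0]},
  ],
)

```text
time_s: 32.5
position: [0.5044, 0.2376, 0.289]
tool_rot: [0.814, 0.58, -0.0, -0.0]
ft_force: [-0.6, -0.2, -1.1]
gripper_width: 0.0235
```

Run:
```python
exec(open('r.py').read())
from scipy.spatial.transform import Rotation as R
y=R.from_quat(s["tool_rot"]).as_matrix()[:,1]; print("yaw",np.degrees(np.arctan2(y[1],y[0])))
sc=vision.capture("scene")[:,:,::-1]; c=cv2.resize(sc[200:280,205:295],None,fx=6,fy=6,interpolation=cv2.INTER_CUBIC); cv2.imwrite("pics/tray6.png",c)
cv2.imwrite("pics/s6.png",sc)
# compare the hung picker to lift1 (taken at same xy, z 10mm lower)
a=cv2.imread("pics/lift1.png",0); b=cv2.cvtColor(cv2.resize(sc,None,fx=6,fy=6,interpolation=cv2.INTER_CUBIC),6)
x0,y0=(418-45)*6,(132-65)*6
T=a[330:420,235:310]; m=90
r=cv2.matchTemplate(b[y0+330-m:y0+420+m,x0+235-m:x0+310+m],T,cv2.TM_CCOEFF_NORMED);_,v,_,l=cv2.minMaxLoc(r)
print("blade shift px",(l[0]-m)/6,(l[1]-m)/6,round(v,3)); print("expected",proj("scene",[(.5043,.2385,.175)])-proj("scene",[(.5043,.2385,.165)]))
```

```text
32.5 [0.5044 0.2376 0.289 ] [-0.6  -0.15 -1.15] [-0.026 -0.065  0.033] 0.0235
yaw -19.039805159488896
blade shift px 0.5 -3.8333333333333335 0.991
expected [[ 0.52839795 -3.71147581]]
```

The pose is back over the stand, and the blade image matches its original place to within 0.1 px. I lower it in.

Request:
step_arm(
  moves=[
    {"jaw":0.15,"translation":[0,0,0.01],"twist":[0,0,0]},
    {"jaw":0.15,"translation":[0,0,0.03],"twist":[0,0,0]},
    {"jaw":0.15,"translation":[0,0,0.045],"twist":[0,0,0]},
    {"jaw":0.15,"translation":[0,0,0.06],"twist":[0,0,0]},
    {"jaw":0.15,"translation":[0,0,0.075],"twist":[0,0,0]},
    {"jaw":0.15,"translation":[0,0,0.075],"twist":[0,0,0]},
  ],
)

```text
time_s: 33.15
position: [0.5038, 0.2381, 0.2121]
tool_rot: [0.814, 0.581, -0.001, -0.0]
ft_force: [-0.3, 0.3, -1.9]
gripper_width: 0.0233
```

Request:
step_arm(
  moves=[
    {"jaw":0.15,"translation":[0,0,0.02],"twist":[0,0,0]},
    {"jaw":0.15,"translation":[0,0,0.04],"twist":[0,0,0]},
    {"jaw":0.15,"translation":[0,0,0.06],"twist":[0,0,0]},
    {"jaw":0.15,"translation":[0,0,0.075],"twist":[0,0,0]},
    {"jaw":0.15,"translation":[0,0,0.081],"twist":[0,0,0]},
    {"jaw":0.15,"translation":[0,0,0.083],"twist":[0,0,0]},
    {"jaw":0.15,"translation":[0,0,0.084],"twist":[0,0,0]},
    {"jaw":0.15,"translation":[0,0,0.0845],"twist":[0,0,0]},
    {"jaw":0.15,"translation":[0,0,0.0848],"twist":[0,0,0]},
    {"jaw":0.15,"translation":[0,0,0.0848],"twist":[0,0,0]},
  ],
)

```text
time_s: 34.15
position: [0.5046, 0.2385, 0.1302]
tool_rot: [0.814, 0.581, 0.0, 0.0]
ft_force: [-0.1, -0.4, -1.6]
gripper_width: 0.0239
```

```bash
python3 r.py
```

```text
34.15 [0.5046 0.2385 0.1302] [-0.1  -0.41 -1.61] [-0.016 -0.043 -0.013] 0.0239
```

Down 0.2 mm more, then open slowly and go straight up.

Request:
step_arm(
  force=5,
  moves=[
    {"jaw":0.15,"translation":[0,0,0.0003],"twist":[0,0,0]},
    {"jaw":0.15,"translation":[0,0,0.0003],"twist":[0,0,0]},
    {"jaw":0.3,"translation":[0,0,0.0003],"twist":[0,0,0]},
    {"jaw":0.35,"translation":[0,0,0.0003],"twist":[0,0,0]},
    {"jaw":0.4,"translation":[0,0,0.0003],"twist":[0,0,0]},
    {"jaw":0.5,"translation":[0,0,0.0003],"twist":[0,0,0]},
    {"jaw":0.6,"translation":[0,0,0.0003],"twist":[0,0,0]},
    {"jaw":0.7,"translation":[0,0,0.0003],"twist":[0,0,0]},
    {"jaw":0.7,"translation":[0,0,0.0003],"twist":[0,0,0]},
    {"jaw":0.7,"translation":[0,0,0.0003],"twist":[0,0,0]},
  ],
)

```text
time_s: 35.15
position: [0.5044, 0.2384, 0.1296]
tool_rot: [0.814, 0.581, -0.0, 0.0]
ft_force: [-0.6, -0.7, -0.1]
gripper_width: 0.0647
```

```bash
python3 r.py
```

```text
35.15 [0.5044 0.2384 0.1296] [-0.58 -0.73 -0.06] [-0.042 -0.051  0.029] 0.0647
```

Request:
step_arm(
  moves=[
    {"jaw":0.7,"translation":[0,0,-0.02],"twist":[0,0,0]},
    {"jaw":0.7,"translation":[0,0,-0.06],"twist":[0,0,0]},
    {"jaw":0.7,"translation":[0,0,-0.1],"twist":[0,0,0]},
    {"jaw":0.7,"translation":[0,0,-0.14],"twist":[0,0,0]},
    {"jaw":0.7,"translation":[0,0,-0.17],"twist":[0,0,0]},
    {"jaw":0.7,"translation":[0.04,0,-0.17],"twist":[0,0,0]},
    {"jaw":0.7,"translation":[0.08,0,-0.17],"twist":[0,0,0]},
    {"jaw":0.7,"translation":[0.12,0,-0.17],"twist":[0,0,0]},
    {"jaw":0.7,"translation":[0.15,0,-0.17],"twist":[0,0,0]},
    {"jaw":0.7,"translation":[0.15,0,-0.17],"twist":[0,0,0]},
    {"jaw":0.7,"translation":[0.15,0,-0.17],"twist":[0,0,0]},
  ],
)

```text
time_s: 36.25
position: [0.5532, 0.3805, 0.299]
tool_rot: [0.814, 0.581, -0.001, 0.0]
ft_force: [0.4, -0.4, -0.3]
gripper_width: 0.0646
```

Run:
```python
exec(open('r.py').read())
t=vision.capture("top")[:,:,::-1]; sc=vision.capture("scene")[:,:,::-1]
W=np.zeros((600,800,3),np.uint8); f=lambda a,k:cv2.resize(a,None,fx=k,fy=k,interpolation=cv2.INTER_CUBIC)
W[:280,:800]=f(t[100:240,150:550],2); W[285:285+315,:450]=f(sc[120:261,300:500],2.25)[:315]
W[285:600,460:800]=f(sc[205:268,215:283],5)
cv2.imwrite("pics/final.png",W)
```

```text
36.25 [0.5532 0.3805 0.299 ] [ 0.36 -0.42 -0.34] [-0.075 -0.07   0.036] 0.0646
```

View pics/final.png

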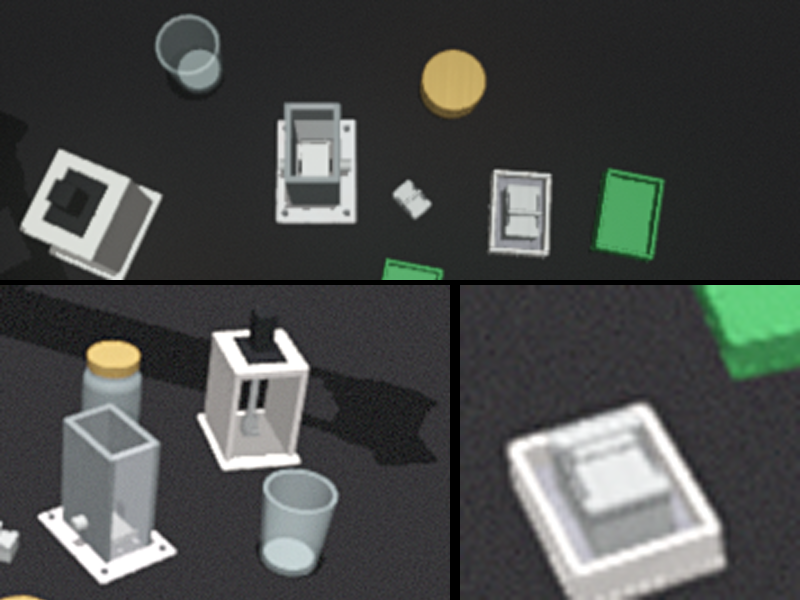

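The carrier sits upright and flat in the white tray at about (522,212) in the crop. The picker hangs in its stand with the flange seated, and the bystanders and look-alikes are where they were. I hand in.

```bash
python3 -c "
from station import workorder; print(workorder.hand_in())"
```

```text
the job is handed in; nothing more can be done
None
```

The job is done and handed in at about 36 s of the 72 s allowed. I hooked the carrier by its bail, which felt about 5 mm off mid-length, drew it out of the well and set it in the white tray. I then unhooked it and hung the picker back in its stand.

- **Forces:** the highest force I read on the carrier was about 7 N, during the pull through the pads, against the 15 N limit. Readings came only at the end of each move, so brief peaks in between were not seen. The pushes to find the lid and bail stayed at about 6 N or less.
- **Final pictures:** the carrier sits upright and flat inside the tray, and the picker's flange is seated on the stand. The beaker, jar and lids in view look unmoved. The arm is well clear of everything.
- **Disagreement:** a first image comparison while withdrawing the hook hinted that the carrier had shifted 2–3 mm. Two tighter comparisons showed no movement beyond about 0.2 pixel (under 1 mm), so I took the first as a change in shadow.

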